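# Dress the watch counter

### The job

Lay out the watch counter: stand each of the three watches upright in the middle of the display pad of its own colour, cushion lengthwise along the pad, set down gently and not dropped. Also put the orange carton lengthwise into the sloped orange lane so that it lies flat on the floor of the lane, fully down against the stop. Leave the ring stand and the sunglasses where they are.

Things in the scene. Friction and masses are not known exactly. Their poses are not given: they have to be found in the camera images.
- watch_blue: Loose wristwatch with blue dial and blue strap, strapped round the middle of a grey display cushion: cushion 70 (x) x 48 (y) x 40 (z) mm, steel case of 42 mm diameter on top, 51 mm high overall, 0.11 to 0.23 kg. Origin: centre of the underside; z up, x along the cushion's length. Grip it across the 48 mm width (y), on the cushion. At the start it stands on the table, x within 0.4 rad of world x.
- watch_green: Loose wristwatch with green dial and green strap, strapped round the middle of a grey display cushion: cushion 70 (x) x 48 (y) x 40 (z) mm, steel case of 42 mm diameter on top, 51 mm high overall, 0.11 to 0.23 kg. Origin: centre of the underside; z up, x along the cushion's length. Grip it across the 48 mm width (y), on the cushion. At the start it stands on the table, x within 0.4 rad of world x.
- watch_red: Loose wristwatch with red dial and red strap, strapped round the middle of a grey display cushion: cushion 70 (x) x 48 (y) x 40 (z) mm, steel case of 42 mm diameter on top, 51 mm high overall, 0.11 to 0.23 kg. Origin: centre of the underside; z up, x along the cushion's length. Grip it across the 48 mm width (y), on the cushion. At the start it stands on the table, x within 0.4 rad of world x.
- carton: Loose orange carton (a boxed watch), 90 (x) x 60 (y) x 60 (z) mm, closed, with a dark band round it and a plain cream label on top, 0.15 to 0.31 kg. Origin: centre of the underside; z up. Grip it across the 60 mm width (y). At the start it stands on the table, x within 0.4 rad of world x.
- pad_blue: Fixed flat display pad for the blue watch: blue velvet on a black base, 104 (x) x 82 (y) x 8 (z) mm. Origin: centre of the underside, on the table; the top is 8 mm above it. x along its long side, within 0.4 rad of world x.
- pad_green: Fixed flat display pad for the green watch: green velvet on a black base, 104 (x) x 82 (y) x 8 (z) mm. Origin: centre of the underside, on the table; the top is 8 mm above it. x along its long side, within 0.4 rad of world x.
- pad_red: Fixed flat display pad for the red watch: red velvet on a black base, 104 (x) x 82 (y) x 8 (z) mm. Origin: centre of the underside, on the table; the top is 8 mm above it. x along its long side, within 0.4 rad of world x.
- lane: Fixed flow lane, slick orange floor, white walls. Origin: on the table under its middle; z up, x down the lane (world x within 0.12 rad). Floor: 260 mm long, 80 wide between walls 12 high, 78 above the table over the origin, sinking 22 degrees to +x. Stop face 120 mm down the slope from the middle, 28 high. A carton let go flat on it slides down to the stop, origin at x 70, z 50 mm.
- ring_stand: Bystander, loose: small white cone with brass rings on a round black base of 56 mm diameter, 66 mm high, standing somewhere among the watches and pads. Origin: centre of the underside.
- sunglasses: Bystander, loose: folded black sunglasses standing beyond the pads, 130 (y) x 45 (x) x 50 (z) mm. Origin: centre of the underside.
Mind the look-alikes: they are no part of the job. Leave any yellow look-alike of the pad_blue alone. What is shaped like the watch_red but pink is not meant.

How it is judged:
By the outcome, as a careful person would: the job done as asked, in the order asked, and still so for the second after the job is handed in, with the robot touching nothing.
It also fails if it takes over 102 s, if anything falls off the work surface, if the arm or the gripper's body presses on something with over 40 N, if the wrist force passes 120 N, or if a joint passes its speed limit or range.

### The arm

A 6-joint arm with a two-finger parallel gripper is mounted at the origin on the work surface. World frame = base frame: x ahead of the robot, y to its left, z up, the work surface at z = 0. Lengths are in m, angles in rad, forces in N, time in s.
With the tool pointing down it reaches from about 0.35 to 0.975 m from the base axis. Payload 4.9 kg.
Tool frame: the origin (TCP) lies midway between the tips of the shut fingers; the grasp point (between the pads) lies manip.tcp_to_grasp behind it (manip.tcp_to_grasp is the distance from the TCP to the grasp point, in m); z points along the fingers, y is the line along which they close (so a half turn about z gives the same grasp; the last joint's range is limited). The gripper opens to 85 mm and grips with 20 to 120 N. Pads are 22 mm wide; open, the fingers measure 114 mm over their backs; the gripper's body (76 mm by 85 mm) begins 54 mm behind the grasp point. The pads swing forward as they close: fully open they stand 13 mm farther back than shut.
Start: joints at [-1.304, 0.053, 1.613, -0, 1.476, -0.119], TCP at [0.235, -0.579, 0.231] pointing down, gripper open.
Joint ranges: [-3.01, 3.01], [-1.01, 2.22], [0.06, 2.58], [-1.02, 4.17], [0.09, 2.62], [-3.14, 3.14]. Speed limits (rad/s): [2.57, 2.57, 3.14, 3.14, 3.14, 3.14].

### API

Orientations are given as a unit quaternion [w, x, y, z].
In Python, from plant import manip, grab_frame, calibration, job_done gives the robot as it stands.
- The arm moves only by the tool send_rows, never from a script. Its argument "rows" is a list of rows, each an object of numbers: "x", "y", "z": the shift along the tool's x, y, z normalised to -1 to 1, where 1 is 15 cm; "wx", "wy", "wz": the turn, a rotation vector about the tool's x, y, z normalised to -1 to 1, where 1 is pi/4 rad; "hand": the opening, from -1 (shut) to 1 (fully open). In form: [{"x": .., "y": .., "z": .., "wx": .., "wy": .., "wz": .., "hand": ..}, ...]. A call has exactly 10 rows; each row shifts and turns the commanded pose from where the row before left it, along the tool's axes as they then stand; what a row does not reach is not made up. A row lasts 1/12 s, in which the tool goes at most 41.7 mm and 7.16 degrees, less where a joint would pass 70% of its speed; a pose out of reach is approached as far as the arm can. A call with a number of a shift or a turn outside -1 to 1 is refused whole. A call with a gripper value outside its range is refused whole. The fingers move at their own pace and stop on an object; the grip force is fixed at half the most. Time passes only in rows, so rows that do not move let the fingers close, or fill a call up. It gives the time, the measured TCP pose, the force, the opening and the grip force at its end, in the units of the state.
- manip.state(): the state, without advancing time (a new reading comes with each control period).
- grab_frame(name): name is "scene" or "top" or "wrist"; returns the picture (420x560x3 uint8, blue, green, red); there is no depth.
- calibration(name): a dict with "camera_matrix" (3x3 intrinsics, pixels), "k1" (the pictures are not rectified: a ray, as slopes to the right and down, at radius r is drawn at 1 + k1 r^2 times it, then the intrinsics apply), "R" (3x3) and "t" (3): a world point X has camera coordinates R X + t. Camera axes: x right, y down, z forward; pixel columns grow to the right and rows downward; lengths in m; the calibration is good to about 2 mm. A picture is of the moment at which its call begins: read the wrist's pose just before it. calibration takes no time and is no camera call; for the wrist camera it gives the pose at the moment of the call.
- job_done(): hands the job in; it is judged then, once.
The state is a dict: "time": time; "joint_pos": joint angles; "joint_vel": joint speeds; "joint_efforts": joint torques, N m; "tool_pos": TCP position; "tool_rot": TCP orientation; "contact_force": force on the tool from outside, world axes, zero at the start; "ft_torque": the same for the moment, N m; "gripper_width": opening from 0.0 (shut) to 1.0 (fully open); "grasp_force": force on a finger pad.
Only numpy, scipy, OpenCV 4.12 (cv2) and the standard library are available. Lean on these libraries where they do the work, as an engineer would, in place of code of your own. Each camera call takes 0.05 s, during which the arm holds its last target. There are 200 camera calls.

## Working session

There is one attempt and no reset: what is moved stays moved. The work goes in short steps, Python scripts to look and compute and a tool call to move; the robot and the scene stay as the last step left them, time stands still between calls to the robot, and variables do not carry over. Pictures are saved under pics/ and viewed, at most 14 in all, crops included, and the job is handed in when it is done.

Besides the shell and the picture viewer there is one more tool, called after "Call:" as name([rows], argument=value, ...), one row to a line, values as JSON. send_rows: Moves the arm, as the interface text tells. Scaled input: -1 to 1 covers 15 cm each way for a shift and pi/4 rad each way for a turn. Its arguments: {"type":"object","properties":{"rows":{"type":"array","items":{"type":"object","properties":{"x":{"type":"number","minimum":-1,"maximum":1},"y":{"type":"number","minimum":-1,"maximum":1},"z":{"type":"number","minimum":-1,"maximum":1},"wx":{"type":"number","minimum":-1,"maximum":1},"wy":{"type":"number","minimum":-1,"maximum":1},"wz":{"type":"number","minimum":-1,"maximum":1},"hand":{"type":"number"}}}}},"required":["rows"]}

```bash
mkdir -p pics; ls
python3 - <<'E'
from plant import manip, grab_frame, calibration
import cv2,numpy as np
print(manip.tcp_to_grasp, manip.state())
a=grab_frame("top");b=grab_frame("scene")
cv2.imwrite("pics/top.png",a);cv2.imwrite("pics/scene.png",b)
for n in("top","scene"):print(calibration(n))
E
```

```text
pics
0.0187 {'time': 0.0, 'joint_pos': array([-1.30397586e+00,  5.33182891e-02,  1.61433003e+00, -8.33562814e-06,
        1.47602096e+00, -1.19023103e-01]), 'joint_vel': array([ 9.22344305e-04, -1.34119468e-03, -5.21082105e-05,  2.10368276e-05,
        1.93975160e-03,  6.17948377e-04]), 'joint_efforts': array([-1.04163182e-04, -3.93679941e+01, -3.70176065e+01, -1.75340506e-04,
        6.97853859e-03,  4.52430243e-06]), 'tool_pos': array([ 0.23502675, -0.57843099,  0.23006543]), 'tool_rot': array([-1.03516826e-03,  9.81447634e-01,  1.91727577e-01, -8.07971770e-05]), 'contact_force': array([-0.27256956,  0.73771597,  0.41733986]), 'ft_torque': array([-0.05536572, -0.01728917, -0.01090497]), 'grasp_force': 0.0, 'gripper_width': 0.9980327924476904}
{'camera_matrix': array([[493.39844317,   0.        , 286.83132165],
       [  0.        , 493.39844317, 218.4852887 ],
       [  0.        ,   0.        ,   1.        ]]), 'k1': 0.020817858133640718, 'R': array([[ 0.02787161, -0.99960025,  0.00474447],
       [-0.99429829, -0.02821187, -0.10283486],
       [ 0.1029276 , -0.00185124, -0.99468713]]), 't': array([-0.0342274 ,  0.50737252,  1.10750987])}
{'camera_matrix': array([[406.61838335,   0.        , 283.24110159],
       [  0.        , 406.61838335, 208.37946845],
       [  0.        ,   0.        ,   1.        ]]), 'k1': 0.00118244413876513, 'R': array([[ 0.07120387,  0.99744459, -0.00585717],
       [ 0.82575969, -0.06223974, -0.56057751],
       [-0.55950955,  0.03507867, -0.82808125]]), 't': array([-0.04046142, -0.40165134,  1.26263582])}
```

View pics/top.png

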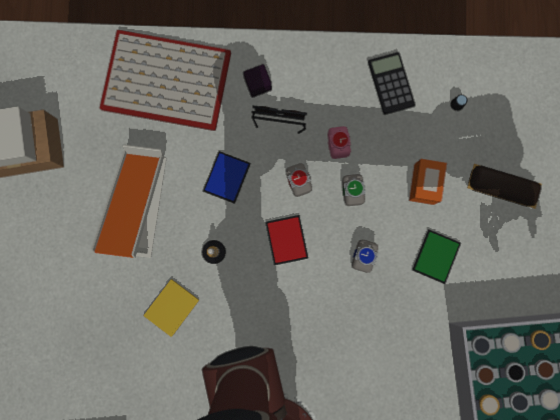

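View pics/scene.png

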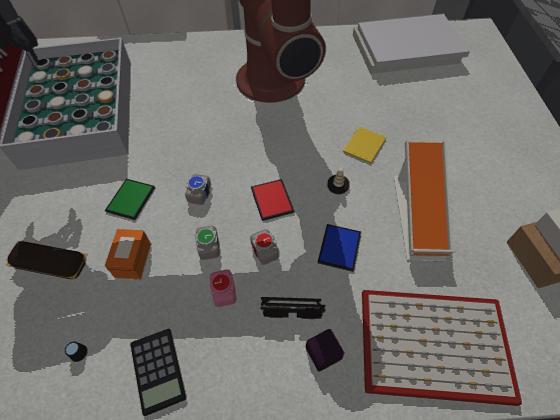

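The top view shows the robot at the bottom and +x pointing up. The watches are at red (299,179), green (354,188) and blue (366,255). The pads are at blue (227,177), red (287,240) and green (437,255). The carton is at (428,181), and the lane is at (130,205) with its stop at the top. The ring stand is at (213,251). The pink watch (340,140) and the yellow pad (171,307) are decoys.

```bash
cat > h.py <<'E'
from plant import manip, grab_frame, calibration
import cv2,numpy as np
from scipy.spatial.transform import Rotation as Ro
def onplane(uv,z,c):
    K=c["camera_matrix"];d=np.array([c["k1"],0,0,0,0.])
    n=cv2.undistortPoints(np.float64(uv).reshape(-1,1,2),K,d).reshape(-1,2)
    r=np.c_[n,np.ones(len(n))]@c["R"]; o=-c["R"].T@c["t"]
    return (o+r*((z-o[2])/r[:,2])[:,None])
def blobs(img,h0,h1,s=110,v=50,amin=30):
    H=cv2.cvtColor(img,cv2.COLOR_BGR2HSV)
    m=(cv2.inRange(H,(h0,s,v),(h1,255,255)) if h0<=h1 else cv2.inRange(H,(h0,s,v),(180,255,255))|cv2.inRange(H,(0,s,v),(h1,255,255)))
    cs=cv2.findContours(m,cv2.RETR_EXTERNAL,cv2.CHAIN_APPROX_NONE)[0]
    return sorted([k for k in cs if cv2.contourArea(k)>amin],key=cv2.contourArea,reverse=True)
def rect(k,z,c):
    "metric min-area rect: centre, long, short, angle of long side in [-90,90) deg"
    p=onplane(k.reshape(-1,2),z,c)[:,:2]
    (x,y),(w,h),a=cv2.minAreaRect(np.float32(p*1000))
    if w<h:w,h,a=h,w,a+90
    return round(x/1000,4),round(y/1000,4),round(w),round(h),round((a+90)%180-90,1)
def pose():
    s=manip.state();q=s["tool_rot"];return s["tool_pos"],Ro.from_quat(np.r_[q[1:],q[0]])
def go(x,y,z,yaw):
    "shift (units) in tool axes and yaw turn to reach TCP x,y,z, tool down, with finger line (tool y) square to yaw deg"
    p,R=pose(); best=None
    for add in(0,180):
        t=np.radians(yaw+add);X=np.r_[np.cos(t),np.sin(t),0];T=np.c_[X,np.cross([0,0,-1],X),[0,0,-1]]
        w=(R.inv()*Ro.from_matrix(T)).as_rotvec()
        if best is None or np.linalg.norm(w)<np.linalg.norm(best):best=w
    d=np.array([x,y,z])-p
    print("shift units",(R.inv().apply(d)/.15).round(3),"turn units",(best/(np.pi/4)).round(3),"q6",manip.state()["joint_pos"][5].round(2))
E
python3 - <<'E'
from h import *
for n in("top","scene"):
    im=cv2.imread(f"pics/{n}.png");c=calibration(n);print(n)
    for nm,a,b in(("blue",100,130),("green",45,85),("red",174,4),("orange",5,14)):
        for k in blobs(im,a,b)[:5]:
            print(nm,k.reshape(-1,2).mean(0).round(),"z8",rect(k,.008,c),"z51",rect(k,.050,c)[:4])
im=cv2.imread("pics/top.png")
cv2.imwrite("pics/c1.png",cv2.resize(im[120:290,200:470],None,fx=2.96,fy=2.96,interpolation=cv2.INTER_CUBIC))
E
```

```text
top
blue [226. 176.] z8 (0.6054, 0.1258, 96, 74, -19.1) z51 (0.5976, 0.1205, 93, 71)
blue [366. 255.] z8 (0.4302, -0.2069, 35, 34, -43.9) z51 (0.4288, -0.2, 33, 33)
green [436. 256.] z8 (0.4324, -0.3688, 95, 74, -21.4) z51 (0.4309, -0.3559, 91, 71)
green [515. 355.] z8 (0.211, -0.5452, 204, 42, -82.5) z51 (0.2176, -0.5258, 197, 40)
green [517. 385.] z8 (0.1471, -0.5481, 194, 41, -82.6) z51 (0.1561, -0.5286, 187, 40)
green [520. 414.] z8 (0.088, -0.5493, 182, 28, -85.9) z51 (0.0992, -0.5298, 176, 27)
green [355. 188.] z8 (0.5878, -0.1781, 32, 32, -43.5) z51 (0.5806, -0.1722, 31, 30)
red [165.  80.] z8 (0.8369, 0.2799, 281, 201, 81.4) z51 (0.8206, 0.269, 270, 194)
red [287. 240.] z8 (0.461, -0.0207, 96, 76, 13.4) z51 (0.4584, -0.0206, 93, 73)
red [272. 382.] z8 (0.1378, -0.0016, 127, 32, 4.3) z51 (0.1471, -0.0022, 122, 31)
red [210. 384.] z8 (0.1289, 0.1367, 69, 29, 14.3) z51 (0.1385, 0.1311, 67, 28)
red [340. 139.] z8 (0.7032, -0.1397, 36, 34, -88.4) z51 (0.6918, -0.1352, 34, 33)
orange [127. 206.] z8 (0.5329, 0.3545, 248, 88, -11.7) z51 (0.5277, 0.3408, 239, 85)
orange [512.  18.] z8
[... 1038 characters left out ...]
1 (0.4893, -0.0209, 91, 70)
red [268.  87.] z8 (0.0346, -0.0168, 209, 135, 63.3) z51 (0.0867, -0.0175, 198, 128)
red [277.  36.] z8 (-0.2131, 0.0146, 174, 134, -37.4) z51 (-0.1483, 0.0123, 165, 127)
red [261.   9.] z8 (-0.361, -0.0105, 161, 66, -3.1) z51 (-0.2885, -0.0115, 152, 62)
orange [428. 196.] z8 (0.466, 0.364, 338, 86, -13.9) z51 (0.4958, 0.3436, 321, 82)
orange [128. 254.] z8 (0.5861, -0.3514, 122, 88, -7.9) z51 (0.6096, -0.3347, 116, 83)
orange [541. 246.] z8 (0.6393, 0.5837, 124, 50, 19.1) z51 (0.6601, 0.552, 118, 47)
orange [ 54. 116.] z8 (0.1243, -0.6261, 29, 25, 85.6) z51 (0.1717, -0.5953, 27, 23)
orange [103. 110.] z8 (0.1094, -0.489, 27, 25, 9.5) z51 (0.1576, -0.4652, 25, 24)
```

View pics/c1.png

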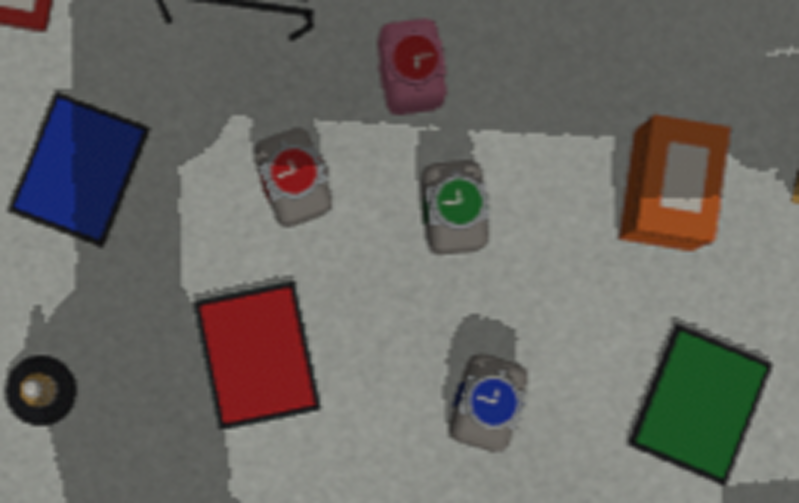

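Run:
```python
from h import *
im=cv2.imread("pics/top.png")
for n in("top",):
    c=calibration(n);im=cv2.imread(f"pics/{n}.png")
    for k in blobs(im,172,8,90,50,20):
        print(k.reshape(-1,2).mean(0).round(),rect(k,.05,c))
cc=calibration("wrist");p,R=pose();print("cam in tool",R.inv().apply(-cc["R"].T@cc["t"]-p).round(3),"cam axis tool",R.inv().apply(cc["R"][2]).round(2))
go(.428,-.2003,.2,-11)
```

```text
[165.  80.] (0.8206, 0.2691, 271, 194, 81.3)
[287. 240.] (0.4584, -0.0206, 93, 73, 13.4)
[272. 383.] (0.1471, -0.0022, 122, 31, 4.3)
[296. 412.] (0.0856, -0.0523, 64, 30, 65.8)
[210. 383.] (0.1373, 0.1329, 67, 29, 10.7)
[341. 137.] (0.6937, -0.1356, 42, 38, 22.4)
[299. 177.] (0.6005, -0.0443, 34, 32, -43.1)
cam in tool [ 0.071 -0.002 -0.142] cam axis tool [-0.28  0.    0.96]
shift units [ 2.141 -1.852  0.205] turn units [-0.002  0.     0.736] q6 -0.12
```

```bash
cat >> h.py <<'E'
from scipy.linalg import expm,logm
def plan(x,y,z,yaw,n=10,tilt=0):
    "n equal rows reaching TCP x,y,z with tool x at yaw deg (tilt deg about finger line, tool z leaning to -x_tool for +)"
    p,R=pose(); best=None
    for add in(0,180):
        T=Ro.from_euler("ZYX",[yaw+add,0,180],degrees=True)*Ro.from_euler("Y",tilt if add==0 else -tilt,degrees=True)
        D=R.inv()*T
        if best is None or D.magnitude()<best.magnitude():best=D
    M=np.eye(4);M[:3,:3]=best.as_matrix();M[:3,3]=R.inv().apply(np.array([x,y,z])-p)
    S=np.real(expm(logm(M)/n));w=Ro.from_matrix(S[:3,:3]).as_rotvec()
    print(n,"rows of xyz",(S[:3,3]/.15).round(3),"|",(np.linalg.norm(S[:3,3])/.15).round(3),"/.278  w",(w/(np.pi/4)).round(3),"/.159  q6 %.2f"%manip.state()["joint_pos"][5])
E
python3 -c "
from h import *
plan(.428,-.2003,.2,-11,12)"
```

```text
12 rows of xyz [ 0.134 -0.198  0.017] | 0.24 /.278  w [-0.     0.     0.061] /.159  q6 -0.12
```

Call:
send_rows([
  {"x":0.134,"y":-0.198,"z":0.017,"wz":0.061,"hand":1},
  {"x":0.134,"y":-0.198,"z":0.017,"wz":0.061,"hand":1},
  {"x":0.134,"y":-0.198,"z":0.017,"wz":0.061,"hand":1},
  {"x":0.134,"y":-0.198,"z":0.017,"wz":0.061,"hand":1},
  {"x":0.134,"y":-0.198,"z":0.017,"wz":0.061,"hand":1},
  {"x":0.134,"y":-0.198,"z":0.017,"wz":0.061,"hand":1},
  {"x":0.134,"y":-0.198,"z":0.017,"wz":0.061,"hand":1},
  {"x":0.134,"y":-0.198,"z":0.017,"wz":0.061,"hand":1},
  {"x":0.134,"y":-0.198,"z":0.017,"wz":0.061,"hand":1},
  {"x":0.134,"y":-0.198,"z":0.017,"wz":0.061,"hand":1},
])

```text
invalid input at $.rows[0]: expected keys x, y, z, wx, wy, wz, hand
```

Call:
send_rows([
  {"x":0.134,"y":-0.198,"z":0.017,"wz":0.061,"hand":1},
  {"x":0.134,"y":-0.198,"z":0.017,"wz":0.061,"hand":1},
  {"hand":1},
  {"hand":1},
  {"hand":1},
  {"hand":1},
  {"hand":1},
  {"hand":1},
  {"hand":1},
  {"hand":1},
])

```text
invalid input at $.rows[0]: expected keys x, y, z, wx, wy, wz, hand
```

Run:
```python
from h import *
print(pose()[0],pose()[1].as_euler("ZYX",degrees=True))
im=grab_frame("wrist");cv2.imwrite("pics/w1.png",im)
np.save("cw1.npy",calibration("wrist"),allow_pickle=True)
plan(.428,-.2003,.2,-11,1)
```

```text
[ 0.23503873 -0.57851239  0.23017617] [ 2.21043118e+01 -1.20286226e-02 -1.79894070e+02]
1 rows of xyz [ 2.141 -1.852  0.206] | 2.838 /.278  w [-0.002  0.     0.736] /.159  q6 -0.12
```

View pics/w1.png

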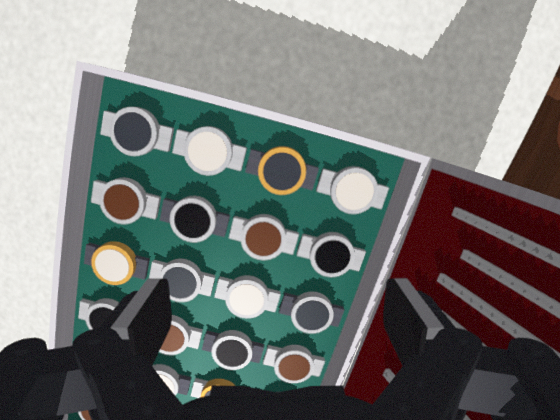

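The move was refused because every key is required. The wrist view still shows the start pose above the watch tray, with the fingers at (145,310) and (415,310).

Call:
send_rows([
  {"x":0.134,"y":-0.198,"z":0.017,"wx":0,"wy":0,"wz":0.061,"hand":1},
  {"x":0.134,"y":-0.198,"z":0.017,"wx":0,"wy":0,"wz":0.061,"hand":1},
  {"x":0.134,"y":-0.198,"z":0.017,"wx":0,"wy":0,"wz":0.061,"hand":1},
  {"x":0.134,"y":-0.198,"z":0.017,"wx":0,"wy":0,"wz":0.061,"hand":1},
  {"x":0.134,"y":-0.198,"z":0.017,"wx":0,"wy":0,"wz":0.061,"hand":1},
  {"x":0.134,"y":-0.198,"z":0.017,"wx":0,"wy":0,"wz":0.061,"hand":1},
  {"x":0.134,"y":-0.198,"z":0.017,"wx":0,"wy":0,"wz":0.061,"hand":1},
  {"x":0.134,"y":-0.198,"z":0.017,"wx":0,"wy":0,"wz":0.061,"hand":1},
  {"x":0.134,"y":-0.198,"z":0.017,"wx":0,"wy":0,"wz":0.061,"hand":1},
  {"x":0.134,"y":-0.198,"z":0.017,"wx":0,"wy":0,"wz":0.061,"hand":1},
])

```text
time: 0.98
tool_pos: [0.3819, -0.2536, 0.2055]
tool_rot: [0.0, 0.999, -0.048, 0.0]
contact_force: [-0.4, -0.2, 0.6]
gripper_width: 1.0
grasp_force: 0.0
```

Call:
send_rows([
  {"x":0.134,"y":-0.198,"z":0.017,"wx":0,"wy":0,"wz":0.061,"hand":1},
  {"x":0.134,"y":-0.198,"z":0.017,"wx":0,"wy":0,"wz":0.061,"hand":1},
  {"x":0,"y":0,"z":0,"wx":0,"wy":0,"wz":0,"hand":1},
  {"x":0,"y":0,"z":0,"wx":0,"wy":0,"wz":0,"hand":1},
  {"x":0,"y":0,"z":0,"wx":0,"wy":0,"wz":0,"hand":1},
  {"x":0,"y":0,"z":0,"wx":0,"wy":0,"wz":0,"hand":1},
  {"x":0,"y":0,"z":0,"wx":0,"wy":0,"wz":0,"hand":1},
  {"x":0,"y":0,"z":0,"wx":0,"wy":0,"wz":0,"hand":1},
  {"x":0,"y":0,"z":0,"wx":0,"wy":0,"wz":0,"hand":1},
  {"x":0,"y":0,"z":0,"wx":0,"wy":0,"wz":0,"hand":1},
])

```text
time: 1.82
tool_pos: [0.4281, -0.2016, 0.2008]
tool_rot: [0.0, 0.995, -0.095, 0.0]
contact_force: [0.3, -0.1, 0.8]
gripper_width: 1.002
grasp_force: 0.0
```

Run:
```python
from h import *
print(pose()[0],pose()[1].as_euler("ZYX",degrees=True))
np.save("cw2.npy",calibration("wrist"),allow_pickle=True)
im=grab_frame("wrist");cv2.imwrite("pics/w2.png",im)
plan(.428,-.2003,.2,-11,1)
```

```text
[ 0.42812237 -0.20162067  0.20075311] [-1.09016105e+01 -2.35743647e-03  1.79997146e+02]
1 rows of xyz [-0.003 -0.008  0.005] | 0.01 /.278  w [ 0.    -0.     0.003] /.159  q6 1.16
```

View pics/w2.png

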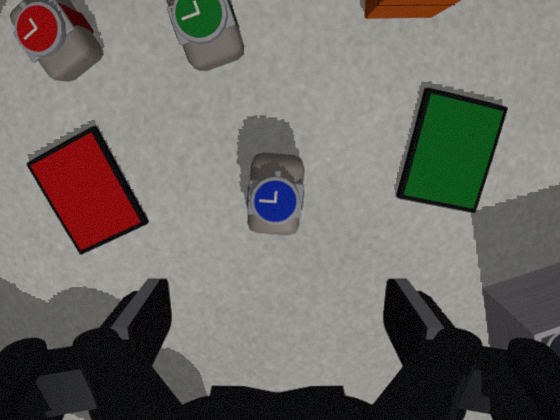

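The wrist view over the blue watch shows its dial at (275,201) and its cushion spanning about (250–303, 153–234), nearly aligned with the tool. The red pad is at (88,188) and the green pad at (453,150).

Run:
```python
from h import *
im=cv2.imread("pics/w2.png");L=cv2.cvtColor(im,cv2.COLOR_BGR2LAB);c=np.load("cw2.npy",allow_pickle=True).item()
for n,(u,v) in dict(cush=(275,170),cush2=(275,229),shadow=(262,130),table=(200,150),gc=(215,55),rc=(68,65),rc2=(90,48)).items():print(n,L[v-3:v+4,u-3:u+4].reshape(-1,3).mean(0).round(1),L[v-3:v+4,u-3:u+4].reshape(-1,3).std(0).round(1))
for nm,a,b in(("blue",100,130),("green",45,85),("red",172,8)):
    for k in blobs(im,a,b)[:4]:
        print(nm,k.reshape(-1,2).mean(0).round(),"z8",rect(k,.008,c),"z51",rect(k,.050,c)[:4])
```

```text
cush [ 83.8 129.  129.2] [20.4  1.2  1.5]
cush2 [123.9 129.7 132.1] [4.4 0.7 0.7]
shadow [102.2 127.6 129.9] [2.5 1.1 1. ]
table [165.1 127.2 130.6] [3.1 0.6 0.8]
gc [114.4 129.5 132.1] [2.3 0.9 0.7]
rc [113.1 129.6 131.9] [6.  0.9 0.7]
rc2 [ 73.3 129.2 130.9] [11.2  1.   1. ]
blue [275. 201.] z8 (0.4174, -0.196, 39, 39, -10.9) z51 (0.4275, -0.1982, 34, 34)
green [452. 151.] z8 (0.4319, -0.3674, 94, 73, -21.5) z51 (0.4401, -0.3481, 83, 64)
green [196.  14.] z8 (0.5862, -0.1631, 38, 30, 77.6) z51 (0.5751, -0.1694, 34, 26)
red [ 86. 192.] z8 (0.4597, -0.0187, 95, 74, 13.4) z51 (0.4644, -0.0432, 83, 64)
red [37. 28.] z8 (0.6135, -0.0191, 40, 39, -16.5) z51 (0.5989, -0.0435, 35, 35)
red [76. 17.] z8 (0.6132, -0.0569, 37, 11, 32.9) z51 (0.5987, -0.0766, 33, 10)
```

```bash
cat >> h.py <<'E'
def cushion(im,c,uv,z=.02,half=75,save=None):
    "grey cushion (warmer than the table and shadow) around pixel uv: line fits of its two long edges"
    L=cv2.GaussianBlur(cv2.cvtColor(im,cv2.COLOR_BGR2LAB),(0,0),2.0).astype(float)
    u,v=uv;m=np.zeros(im.shape[:2],np.uint8)
    s=np.s_[max(0,v-half):v+half,max(0,u-half):u+half]
    far=(np.abs(L[...,1]-127.4)+np.abs(L[...,2]-130.3)>2.2)|(L[...,0]>185)|(L[...,0]<85)
    m[s]=far[s]*255
    m=cv2.morphologyEx(m,cv2.MORPH_CLOSE,np.ones((9,9)));m=cv2.morphologyEx(m,cv2.MORPH_OPEN,np.ones((9,9)))
    k=max(cv2.findContours(m,cv2.RETR_EXTERNAL,cv2.CHAIN_APPROX_NONE)[0],key=cv2.contourArea)
    if save:
        o=im.copy();cv2.drawContours(o,[k],-1,(255,0,255),1);cv2.imwrite(save,cv2.resize(o[s],None,fx=3,fy=3))
    return rect(k,z,c)
E
python3 - <<'E'
from h import *
im=cv2.imread("pics/w2.png");c=np.load("cw2.npy",allow_pickle=True).item()
print(cushion(im,c,(275,195),.03,75,"pics/m1.png"))
E
```

```text
(0.4285, -0.1989, 72, 51, -12.2)
```

View pics/m1.png

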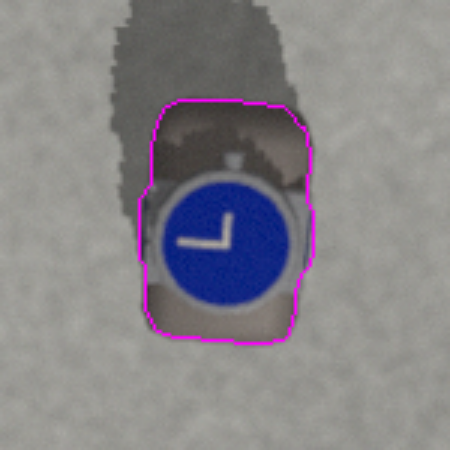

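The contour fits the cushion: centre (.428,-.199), 72 x 51 mm, yaw about -12.5°. That matches the given size, so I'm descending.

```bash
python3 -c "
from h import *
plan(.428,-.1995,.008,-12.6,8)"
```

```text
8 rows of xyz [-0.001 -0.002  0.161] | 0.161 /.278  w [ 0.    -0.     0.005] /.159  q6 1.16
```

Call:
send_rows([
  {"x":-0.001,"y":-0.002,"z":0.16,"wx":0,"wy":0,"wz":0.005,"hand":1},
  {"x":-0.001,"y":-0.002,"z":0.16,"wx":0,"wy":0,"wz":0.005,"hand":1},
  {"x":-0.001,"y":-0.002,"z":0.16,"wx":0,"wy":0,"wz":0.005,"hand":1},
  {"x":-0.001,"y":-0.002,"z":0.16,"wx":0,"wy":0,"wz":0.005,"hand":1},
  {"x":-0.001,"y":-0.002,"z":0.16,"wx":0,"wy":0,"wz":0.005,"hand":1},
  {"x":-0.001,"y":-0.002,"z":0.16,"wx":0,"wy":0,"wz":0.005,"hand":1},
  {"x":-0.001,"y":-0.002,"z":0.16,"wx":0,"wy":0,"wz":0.005,"hand":1},
  {"x":-0.001,"y":-0.002,"z":0.16,"wx":0,"wy":0,"wz":0.005,"hand":1},
  {"x":0,"y":0,"z":0,"wx":0,"wy":0,"wz":0,"hand":1},
  {"x":0,"y":0,"z":0,"wx":0,"wy":0,"wz":0,"hand":1},
])

```text
time: 2.7
tool_pos: [0.4266, -0.1979, 0.0077]
tool_rot: [-0.001, 0.994, -0.11, -0.002]
contact_force: [-0.2, 0.4, 0.9]
gripper_width: 1.0
grasp_force: 0.0
```

Call:
send_rows([
  {"x":0,"y":0,"z":0,"wx":0,"wy":0,"wz":0,"hand":-1},
  {"x":0,"y":0,"z":0,"wx":0,"wy":0,"wz":0,"hand":-1},
  {"x":0,"y":0,"z":0,"wx":0,"wy":0,"wz":0,"hand":-1},
  {"x":0,"y":0,"z":0,"wx":0,"wy":0,"wz":0,"hand":-1},
  {"x":0,"y":0,"z":0,"wx":0,"wy":0,"wz":0,"hand":-1},
  {"x":0,"y":0,"z":0,"wx":0,"wy":0,"wz":0,"hand":-1},
  {"x":0,"y":0,"z":0,"wx":0,"wy":0,"wz":0,"hand":-1},
  {"x":0,"y":0,"z":0,"wx":0,"wy":0,"wz":0,"hand":-1},
  {"x":0,"y":0,"z":0,"wx":0,"wy":0,"wz":0,"hand":-1},
  {"x":0,"y":0,"z":0,"wx":0,"wy":0,"wz":0,"hand":-1},
])

```text
time: 3.53
tool_pos: [0.4294, -0.1997, 0.011]
tool_rot: [0.001, 0.994, -0.11, 0.002]
contact_force: [-0.0, 0.8, 6.1]
gripper_width: 0.555
grasp_force: 62.0
```

Call:
send_rows([
  {"x":0,"y":0,"z":-0.1,"wx":0,"wy":0,"wz":0,"hand":-1},
  {"x":0,"y":0,"z":-0.2,"wx":0,"wy":0,"wz":0,"hand":-1},
  {"x":0,"y":0,"z":-0.2,"wx":0,"wy":0,"wz":0,"hand":-1},
  {"x":0,"y":0,"z":-0.2,"wx":0,"wy":0,"wz":0,"hand":-1},
  {"x":0,"y":0,"z":-0.2,"wx":0,"wy":0,"wz":0,"hand":-1},
  {"x":0,"y":0,"z":-0.1,"wx":0,"wy":0,"wz":0,"hand":-1},
  {"x":0,"y":0,"z":0,"wx":0,"wy":0,"wz":0,"hand":-1},
  {"x":0,"y":0,"z":0,"wx":0,"wy":0,"wz":0,"hand":-1},
  {"x":0,"y":0,"z":0,"wx":0,"wy":0,"wz":0,"hand":-1},
  {"x":0,"y":0,"z":0,"wx":0,"wy":0,"wz":0,"hand":-1},
])

```text
time: 4.37
tool_pos: [0.4265, -0.1977, 0.1563]
tool_rot: [-0.001, 0.994, -0.11, -0.002]
contact_force: [-0.2, -0.6, -1.4]
gripper_width: 0.556
grasp_force: 61.4
```

Run:
```python
from h import *
c=calibration("wrist");im=grab_frame("wrist");cv2.imwrite("pics/w3.png",im)
p,R=pose();print(p,R.as_euler("ZYX",degrees=True),manip.state()["contact_force"])
for k in blobs(im,100,130)[:1]:
    q=np.array(rect(k,p[2]-.011+.050,c)[:2]+(0,));print(rect(k,p[2]-.011+.05,c), "offset tool",R.inv().apply(q-np.r_[p[:2],0])[:2].round(4))
plan(.6045,.1258,.12,-19.2,10)
plan(.6045,.1258,.12,-19.2,11)
```

```text
[ 0.42658674 -0.19773863  0.15634853] [ -12.63795856    0.21738781 -179.91452182] [ 0.61300511  0.2815273  -2.12097084]
(0.4259, -0.1962, 35, 34, -9.8) offset tool [-0.001  -0.0014]
10 rows of xyz [ 0.056 -0.24   0.024] | 0.247 /.278  w [-0.     0.     0.015] /.159  q6 1.20
11 rows of xyz [ 0.051 -0.218  0.022] | 0.225 /.278  w [-0.     0.     0.013] /.159  q6 1.20
```

Call:
send_rows([
  {"x":0.056,"y":-0.24,"z":0.024,"wx":0,"wy":0,"wz":0.015,"hand":-1},
  {"x":0.056,"y":-0.24,"z":0.024,"wx":0,"wy":0,"wz":0.015,"hand":-1},
  {"x":0.056,"y":-0.24,"z":0.024,"wx":0,"wy":0,"wz":0.015,"hand":-1},
  {"x":0.056,"y":-0.24,"z":0.024,"wx":0,"wy":0,"wz":0.015,"hand":-1},
  {"x":0.056,"y":-0.24,"z":0.024,"wx":0,"wy":0,"wz":0.015,"hand":-1},
  {"x":0.056,"y":-0.24,"z":0.024,"wx":0,"wy":0,"wz":0.015,"hand":-1},
  {"x":0.056,"y":-0.24,"z":0.024,"wx":0,"wy":0,"wz":0.015,"hand":-1},
  {"x":0.056,"y":-0.24,"z":0.024,"wx":0,"wy":0,"wz":0.015,"hand":-1},
  {"x":0.056,"y":-0.24,"z":0.024,"wx":0,"wy":0,"wz":0.015,"hand":-1},
  {"x":0.056,"y":-0.24,"z":0.024,"wx":0,"wy":0,"wz":0.015,"hand":-1},
])

```text
time: 5.25
tool_pos: [0.6054, 0.127, 0.1204]
tool_rot: [0.0, 0.986, -0.168, -0.001]
contact_force: [1.0, -1.1, -1.3]
gripper_width: 0.559
grasp_force: 61.4
```

Call:
send_rows([
  {"x":0,"y":0,"z":0.06,"wx":0,"wy":0,"wz":0,"hand":-1},
  {"x":0,"y":0,"z":0.1,"wx":0,"wy":0,"wz":0,"hand":-1},
  {"x":0,"y":0,"z":0.1,"wx":0,"wy":0,"wz":0,"hand":-1},
  {"x":0,"y":0,"z":0.1,"wx":0,"wy":0,"wz":0,"hand":-1},
  {"x":0,"y":0,"z":0.1,"wx":0,"wy":0,"wz":0,"hand":-1},
  {"x":0,"y":0,"z":0.04,"wx":0,"wy":0,"wz":0,"hand":-1},
  {"x":0,"y":0,"z":0,"wx":0,"wy":0,"wz":0,"hand":-1},
  {"x":0,"y":0,"z":0,"wx":0,"wy":0,"wz":0,"hand":-1},
  {"x":0,"y":0,"z":0,"wx":0,"wy":0,"wz":0,"hand":-1},
  {"x":0,"y":0,"z":0,"wx":0,"wy":0,"wz":0,"hand":-1},
])

```text
time: 6.08
tool_pos: [0.6067, 0.1253, 0.049]
tool_rot: [-0.0, 0.986, -0.168, 0.001]
contact_force: [-0.8, 0.1, -1.5]
gripper_width: 0.553
grasp_force: 61.8
```

Run:
```python
from h import *
p,R=pose();print(p,R.as_euler("ZYX",degrees=True),manip.state()["contact_force"])
plan(.6045,.1258,.02,-19.2,8)
```

```text
[0.60670717 0.12526547 0.04903339] [-1.93895952e+01 -1.14477824e-01 -1.79947957e+02] [-0.78849829  0.13975593 -1.48606582]
8 rows of xyz [-0.002  0.     0.024] | 0.024 /.278  w [-0.    -0.    -0.001] /.159  q6 1.99
```

Call:
send_rows([
  {"x":-0.001,"y":0,"z":0.04,"wx":0,"wy":0,"wz":0,"hand":-1},
  {"x":-0.001,"y":0,"z":0.04,"wx":0,"wy":0,"wz":0,"hand":-1},
  {"x":-0.001,"y":0,"z":0.03,"wx":0,"wy":0,"wz":0,"hand":-1},
  {"x":-0.001,"y":0,"z":0.03,"wx":0,"wy":0,"wz":0,"hand":-1},
  {"x":-0.001,"y":0,"z":0.02,"wx":0,"wy":0,"wz":0,"hand":-1},
  {"x":0,"y":0,"z":0.015,"wx":0,"wy":0,"wz":0,"hand":-1},
  {"x":0,"y":0,"z":0.01,"wx":0,"wy":0,"wz":0,"hand":-1},
  {"x":0,"y":0,"z":0.005,"wx":0,"wy":0,"wz":0,"hand":-1},
  {"x":0,"y":0,"z":0,"wx":0,"wy":0,"wz":0,"hand":-1},
  {"x":0,"y":0,"z":0,"wx":0,"wy":0,"wz":0,"hand":-1},
])

```text
time: 6.92
tool_pos: [0.6053, 0.1255, 0.0194]
tool_rot: [-0.0, 0.986, -0.168, 0.0]
contact_force: [-0.8, 0.2, -1.8]
gripper_width: 0.553
grasp_force: 62.0
```

Call:
send_rows([
  {"x":0,"y":0,"z":0.007,"wx":0,"wy":0,"wz":0,"hand":-1},
  {"x":0,"y":0,"z":0.007,"wx":0,"wy":0,"wz":0,"hand":-1},
  {"x":0,"y":0,"z":0.007,"wx":0,"wy":0,"wz":0,"hand":-1},
  {"x":0,"y":0,"z":0,"wx":0,"wy":0,"wz":0,"hand":-1},
  {"x":0,"y":0,"z":0,"wx":0,"wy":0,"wz":0,"hand":-1},
  {"x":0,"y":0,"z":0,"wx":0,"wy":0,"wz":0,"hand":-1},
  {"x":0,"y":0,"z":0,"wx":0,"wy":0,"wz":0,"hand":-1},
  {"x":0,"y":0,"z":0,"wx":0,"wy":0,"wz":0,"hand":-1},
  {"x":0,"y":0,"z":0,"wx":0,"wy":0,"wz":0,"hand":-1},
  {"x":0,"y":0,"z":0,"wx":0,"wy":0,"wz":0,"hand":-1},
])

```text
time: 7.75
tool_pos: [0.6063, 0.1256, 0.019]
tool_rot: [-0.0, 0.986, -0.168, 0.001]
contact_force: [-5.4, 0.8, 11.5]
gripper_width: 0.556
grasp_force: 63.4
```

Call:
send_rows([
  {"x":0,"y":0,"z":-0.014,"wx":0,"wy":0,"wz":0,"hand":-1},
  {"x":0,"y":0,"z":0,"wx":0,"wy":0,"wz":0,"hand":-1},
  {"x":0,"y":0,"z":0,"wx":0,"wy":0,"wz":0,"hand":-1},
  {"x":0,"y":0,"z":0,"wx":0,"wy":0,"wz":0,"hand":1},
  {"x":0,"y":0,"z":0,"wx":0,"wy":0,"wz":0,"hand":1},
  {"x":0,"y":0,"z":0,"wx":0,"wy":0,"wz":0,"hand":1},
  {"x":0,"y":0,"z":0,"wx":0,"wy":0,"wz":0,"hand":1},
  {"x":0,"y":0,"z":0,"wx":0,"wy":0,"wz":0,"hand":1},
  {"x":0,"y":0,"z":0,"wx":0,"wy":0,"wz":0,"hand":1},
  {"x":0,"y":0,"z":0,"wx":0,"wy":0,"wz":0,"hand":1},
])

```text
time: 8.58
tool_pos: [0.605, 0.1255, 0.018]
tool_rot: [0.0, 0.986, -0.168, -0.0]
contact_force: [-0.3, 0.7, 0.5]
gripper_width: 0.998
grasp_force: 0.0
```

Call:
send_rows([
  {"x":0,"y":0,"z":-0.04,"wx":0,"wy":0,"wz":0,"hand":1},
  {"x":0,"y":0,"z":-0.2,"wx":0,"wy":0,"wz":0,"hand":1},
  {"x":0,"y":0,"z":-0.2,"wx":0,"wy":0,"wz":0,"hand":1},
  {"x":0,"y":0,"z":-0.2,"wx":0,"wy":0,"wz":0,"hand":1},
  {"x":0,"y":0,"z":-0.2,"wx":0,"wy":0,"wz":0,"hand":1},
  {"x":0,"y":0,"z":-0.2,"wx":0,"wy":0,"wz":0,"hand":1},
  {"x":0,"y":0,"z":-0.16,"wx":0,"wy":0,"wz":0,"hand":1},
  {"x":0,"y":0,"z":0,"wx":0,"wy":0,"wz":0,"hand":1},
  {"x":0,"y":0,"z":0,"wx":0,"wy":0,"wz":0,"hand":1},
  {"x":0,"y":0,"z":0,"wx":0,"wy":0,"wz":0,"hand":1},
])

```text
time: 9.42
tool_pos: [0.6046, 0.1254, 0.1975]
tool_rot: [0.0, 0.986, -0.168, -0.0]
contact_force: [-0.2, -0.7, -0.6]
gripper_width: 0.999
grasp_force: 0.0
```

Run:
```python
from h import *
c=calibration("wrist");im=grab_frame("wrist");cv2.imwrite("pics/w4.png",im)
p,R=pose();print(p,R.as_euler("ZYX",degrees=True))
for k in blobs(im,100,130)[:3]: print(k.reshape(-1,2).mean(0).round(),"z8",rect(k,.008,c),"z59",rect(k,.058,c))
plan(.580,-.1723,.2,3,10)
```

```text
[0.60409084 0.12538893 0.19641915] [-1.93869061e+01  1.46112608e-01  1.79934101e+02]
[276. 188.] z8 (0.604, 0.1272, 94, 74, -19.4) z59 (0.6141, 0.1236, 80, 63, -19.4)
10 rows of xyz [ 0.016  0.2   -0.002] | 0.2 /.278  w [ 0.    0.   -0.05] /.159  q6 1.99
```

View pics/w4.png

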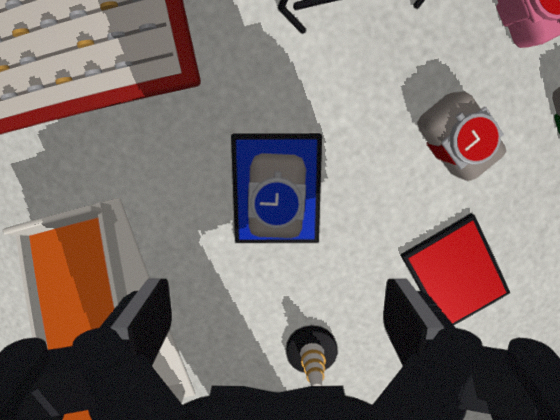

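The blue watch stands upright and square in the middle of its pad: dial at (276,203), pad spanning (232–322, 134–242). The ring stand at (312,350) is undisturbed. Next is the green watch.

Call:
send_rows([
  {"x":0.016,"y":0.2,"z":-0.002,"wx":0,"wy":0,"wz":-0.05,"hand":1},
  {"x":0.016,"y":0.2,"z":-0.002,"wx":0,"wy":0,"wz":-0.05,"hand":1},
  {"x":0.016,"y":0.2,"z":-0.002,"wx":0,"wy":0,"wz":-0.05,"hand":1},
  {"x":0.016,"y":0.2,"z":-0.002,"wx":0,"wy":0,"wz":-0.05,"hand":1},
  {"x":0.016,"y":0.2,"z":-0.002,"wx":0,"wy":0,"wz":-0.05,"hand":1},
  {"x":0.016,"y":0.2,"z":-0.002,"wx":0,"wy":0,"wz":-0.05,"hand":1},
  {"x":0.016,"y":0.2,"z":-0.002,"wx":0,"wy":0,"wz":-0.05,"hand":1},
  {"x":0.016,"y":0.2,"z":-0.002,"wx":0,"wy":0,"wz":-0.05,"hand":1},
  {"x":0.016,"y":0.2,"z":-0.002,"wx":0,"wy":0,"wz":-0.05,"hand":1},
  {"x":0.016,"y":0.2,"z":-0.002,"wx":0,"wy":0,"wz":-0.05,"hand":1},
])

```text
time: 10.3
tool_pos: [0.5792, -0.1736, 0.1987]
tool_rot: [-0.001, 1.0, 0.028, -0.002]
contact_force: [-0.2, 0.2, 0.6]
gripper_width: 1.004
grasp_force: 0.0
```

Call:
send_rows([
  {"x":0,"y":0,"z":0,"wx":0,"wy":0,"wz":0,"hand":1},
  {"x":0,"y":0,"z":0,"wx":0,"wy":0,"wz":0,"hand":1},
  {"x":0,"y":0,"z":0,"wx":0,"wy":0,"wz":0,"hand":1},
  {"x":0,"y":0,"z":0,"wx":0,"wy":0,"wz":0,"hand":1},
  {"x":0,"y":0,"z":0,"wx":0,"wy":0,"wz":0,"hand":1},
  {"x":0,"y":0,"z":0,"wx":0,"wy":0,"wz":0,"hand":1},
  {"x":0,"y":0,"z":0,"wx":0,"wy":0,"wz":0,"hand":1},
  {"x":0,"y":0,"z":0,"wx":0,"wy":0,"wz":0,"hand":1},
  {"x":0,"y":0,"z":0,"wx":0,"wy":0,"wz":0,"hand":1},
  {"x":0,"y":0,"z":0,"wx":0,"wy":0,"wz":0,"hand":1},
])

```text
time: 11.13
tool_pos: [0.5807, -0.1724, 0.2013]
tool_rot: [0.0, 1.0, 0.027, 0.0]
contact_force: [0.7, -0.7, -0.4]
gripper_width: 1.002
grasp_force: 0.0
```

Run:
```python
from h import *
c=calibration("wrist");im=grab_frame("wrist");cv2.imwrite("pics/w5.png",im)
p,R=pose();print(p,R.as_euler("ZYX",degrees=True))
for nm,a,b in(("g",45,85),("r",172,8)):
  for k in blobs(im,a,b)[:4]:
    u=k.reshape(-1,2).mean(0).astype(int); print(nm,u,rect(k,.05,c))
    if nm=="g":print(cushion(im,c,(u[0],u[1]-5),.03,75,"pics/m2.png"))
```

```text
[ 0.58065452 -0.17249949  0.20124276] [ 3.11979300e+00 -5.98700326e-03  1.79997568e+02]
g [466 310] (0.4829, -0.3515, 64, 33, 67.9)
(0.4471, -0.3807, 196, 118, 89.3)
g [275 200] (0.5799, -0.1702, 33, 33, -86.9)
(0.5805, -0.17, 72, 47, 4.3)
r [113 278] (0.4924, -0.0354, 66, 64, 13.3)
r [236  53] (0.6915, -0.1346, 36, 36, -16.2)
r [122 169] (0.5995, -0.0432, 35, 34, -46.7)
r [157 155] (0.6119, -0.0733, 19, 12, 22.5)
```

View pics/m2.png

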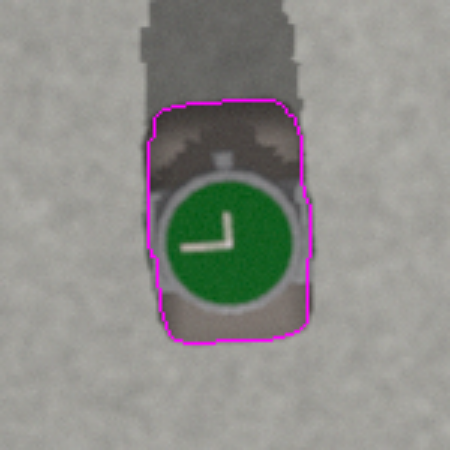

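Contour fit for the green watch: centre (.580,-.171), 72 x 47 mm, yaw about 5°. The top view agrees.

Call:
send_rows([
  {"x":-0.001,"y":-0.001,"z":0.16,"wx":0,"wy":0,"wz":-0.006,"hand":1},
  {"x":-0.001,"y":-0.001,"z":0.16,"wx":0,"wy":0,"wz":-0.006,"hand":1},
  {"x":-0.001,"y":-0.001,"z":0.16,"wx":0,"wy":0,"wz":-0.006,"hand":1},
  {"x":-0.001,"y":-0.001,"z":0.16,"wx":0,"wy":0,"wz":-0.006,"hand":1},
  {"x":-0.001,"y":-0.001,"z":0.16,"wx":0,"wy":0,"wz":-0.006,"hand":1},
  {"x":-0.001,"y":-0.001,"z":0.16,"wx":0,"wy":0,"wz":-0.006,"hand":1},
  {"x":0,"y":-0.001,"z":0.16,"wx":0,"wy":0,"wz":-0.006,"hand":1},
  {"x":0,"y":0,"z":0.16,"wx":0,"wy":0,"wz":-0.006,"hand":1},
  {"x":0,"y":0,"z":0,"wx":0,"wy":0,"wz":0,"hand":1},
  {"x":0,"y":0,"z":0,"wx":0,"wy":0,"wz":0,"hand":1},
])

```text
time: 12.02
tool_pos: [0.5784, -0.1711, 0.0078]
tool_rot: [-0.001, 0.999, 0.046, -0.002]
contact_force: [0.6, -0.5, 0.4]
gripper_width: 1.005
grasp_force: 0.0
```

Call:
send_rows([
  {"x":0,"y":0,"z":0,"wx":0,"wy":0,"wz":0,"hand":-1},
  {"x":0,"y":0,"z":0,"wx":0,"wy":0,"wz":0,"hand":-1},
  {"x":0,"y":0,"z":0,"wx":0,"wy":0,"wz":0,"hand":-1},
  {"x":0,"y":0,"z":0,"wx":0,"wy":0,"wz":0,"hand":-1},
  {"x":0,"y":0,"z":0,"wx":0,"wy":0,"wz":0,"hand":-1},
  {"x":0,"y":0,"z":0,"wx":0,"wy":0,"wz":0,"hand":-1},
  {"x":0,"y":0,"z":0,"wx":0,"wy":0,"wz":0,"hand":-1},
  {"x":0,"y":0,"z":0,"wx":0,"wy":0,"wz":0,"hand":-1},
  {"x":0,"y":0,"z":0,"wx":0,"wy":0,"wz":0,"hand":-1},
  {"x":0,"y":0,"z":0,"wx":0,"wy":0,"wz":0,"hand":-1},
])

```text
time: 12.85
tool_pos: [0.5815, -0.1724, 0.0117]
tool_rot: [0.001, 0.999, 0.046, 0.002]
contact_force: [-0.5, 0.6, 6.9]
gripper_width: 0.55
grasp_force: 62.9
```

Call:
send_rows([
  {"x":0,"y":0,"z":-0.1,"wx":0,"wy":0,"wz":0,"hand":-1},
  {"x":0,"y":0,"z":-0.2,"wx":0,"wy":0,"wz":0,"hand":-1},
  {"x":0,"y":0,"z":-0.2,"wx":0,"wy":0,"wz":0,"hand":-1},
  {"x":0,"y":0,"z":-0.2,"wx":0,"wy":0,"wz":0,"hand":-1},
  {"x":0,"y":0,"z":-0.2,"wx":0,"wy":0,"wz":0,"hand":-1},
  {"x":0,"y":0,"z":-0.1,"wx":0,"wy":0,"wz":0,"hand":-1},
  {"x":0,"y":0,"z":0,"wx":0,"wy":0,"wz":0,"hand":-1},
  {"x":0,"y":0,"z":0,"wx":0,"wy":0,"wz":0,"hand":-1},
  {"x":0,"y":0,"z":0,"wx":0,"wy":0,"wz":0,"hand":-1},
  {"x":0,"y":0,"z":0,"wx":0,"wy":0,"wz":0,"hand":-1},
])

```text
time: 13.68
tool_pos: [0.5781, -0.1709, 0.1562]
tool_rot: [-0.001, 0.999, 0.046, -0.002]
contact_force: [-0.0, -0.1, -1.5]
gripper_width: 0.552
grasp_force: 62.0
```

Run:
```python
from h import *
p,R=pose();print(p,R.as_euler("ZYX",degrees=True),manip.state()["contact_force"])
plan(.4318,-.3690,.08,-21.4,10)
```

```text
[ 0.57814807 -0.17093133  0.15623653] [   5.27197128    0.23580412 -179.86926227] [-0.04754308 -0.0855021  -1.54268117]
10 rows of xyz [-0.082  0.144  0.051] | 0.173 /.278  w [-0.     0.001  0.059] /.159  q6 1.07
```

Call:
send_rows([
  {"x":-0.082,"y":0.144,"z":0.051,"wx":0,"wy":0,"wz":0.059,"hand":-1},
  {"x":-0.082,"y":0.144,"z":0.051,"wx":0,"wy":0,"wz":0.059,"hand":-1},
  {"x":-0.082,"y":0.144,"z":0.051,"wx":0,"wy":0,"wz":0.059,"hand":-1},
  {"x":-0.082,"y":0.144,"z":0.051,"wx":0,"wy":0,"wz":0.059,"hand":-1},
  {"x":-0.082,"y":0.144,"z":0.051,"wx":0,"wy":0,"wz":0.059,"hand":-1},
  {"x":-0.082,"y":0.144,"z":0.051,"wx":0,"wy":0,"wz":0.059,"hand":-1},
  {"x":-0.082,"y":0.144,"z":0.051,"wx":0,"wy":0,"wz":0.059,"hand":-1},
  {"x":-0.082,"y":0.144,"z":0.051,"wx":0,"wy":0,"wz":0.059,"hand":-1},
  {"x":-0.082,"y":0.144,"z":0.051,"wx":0,"wy":0,"wz":0.059,"hand":-1},
  {"x":-0.082,"y":0.144,"z":0.051,"wx":0,"wy":0,"wz":0.059,"hand":-1},
])

```text
time: 14.52
tool_pos: [0.4319, -0.3699, 0.0802]
tool_rot: [-0.001, 0.983, -0.186, -0.001]
contact_force: [-0.3, -0.6, -1.6]
gripper_width: 0.555
grasp_force: 62.3
```

Call:
send_rows([
  {"x":0,"y":0,"z":0.03,"wx":0,"wy":0,"wz":0,"hand":-1},
  {"x":0,"y":0,"z":0.06,"wx":0,"wy":0,"wz":0,"hand":-1},
  {"x":0,"y":0,"z":0.06,"wx":0,"wy":0,"wz":0,"hand":-1},
  {"x":0,"y":0,"z":0.05,"wx":0,"wy":0,"wz":0,"hand":-1},
  {"x":0,"y":0,"z":0,"wx":0,"wy":0,"wz":0,"hand":-1},
  {"x":0,"y":0,"z":0,"wx":0,"wy":0,"wz":0,"hand":-1},
  {"x":0,"y":0,"z":0,"wx":0,"wy":0,"wz":0,"hand":-1},
  {"x":0,"y":0,"z":0,"wx":0,"wy":0,"wz":0,"hand":-1},
  {"x":0,"y":0,"z":0,"wx":0,"wy":0,"wz":0,"hand":-1},
  {"x":0,"y":0,"z":0,"wx":0,"wy":0,"wz":0,"hand":-1},
])

```text
time: 15.35
tool_pos: [0.4341, -0.3703, 0.0533]
tool_rot: [0.0, 0.983, -0.184, 0.0]
contact_force: [0.5, -0.7, -1.4]
gripper_width: 0.554
grasp_force: 62.1
```

Run:
```python
from h import *
p,R=pose();print(p,R.as_euler("ZYX",degrees=True),manip.state()["contact_force"])
plan(.4318,-.3690,.02,-21.4,8)
```

```text
[ 0.43409788 -0.3702918   0.05328822] [-2.12605538e+01 -6.01828451e-02  1.79971359e+02] [ 0.45118884 -0.66204203 -1.3586576 ]
8 rows of xyz [-0.002 -0.     0.028] | 0.028 /.278  w [ 0. -0.  0.] /.159  q6 1.11
```

Call:
send_rows([
  {"x":-0.003,"y":0,"z":0.05,"wx":0,"wy":0,"wz":0,"hand":-1},
  {"x":-0.003,"y":0,"z":0.05,"wx":0,"wy":0,"wz":0,"hand":-1},
  {"x":-0.003,"y":0,"z":0.05,"wx":0,"wy":0,"wz":0,"hand":-1},
  {"x":-0.002,"y":0,"z":0.035,"wx":0,"wy":0,"wz":0,"hand":-1},
  {"x":0,"y":0,"z":0.02,"wx":0,"wy":0,"wz":0,"hand":-1},
  {"x":0,"y":0,"z":0.015,"wx":0,"wy":0,"wz":0,"hand":-1},
  {"x":0,"y":0,"z":0.01,"wx":0,"wy":0,"wz":0,"hand":-1},
  {"x":0,"y":0,"z":0.005,"wx":0,"wy":0,"wz":0,"hand":-1},
  {"x":0,"y":0,"z":0.003,"wx":0,"wy":0,"wz":0,"hand":-1},
  {"x":0,"y":0,"z":0,"wx":0,"wy":0,"wz":0,"hand":-1},
])

```text
time: 16.18
tool_pos: [0.4326, -0.37, 0.0197]
tool_rot: [0.0, 0.983, -0.184, -0.0]
contact_force: [-5.2, 5.3, 13.8]
gripper_width: 0.548
grasp_force: 63.8
```

Call:
send_rows([
  {"x":0,"y":0,"z":0,"wx":0,"wy":0,"wz":0,"hand":-1},
  {"x":0,"y":0,"z":0,"wx":0,"wy":0,"wz":0,"hand":-1},
  {"x":0,"y":0,"z":0,"wx":0,"wy":0,"wz":0,"hand":-1},
  {"x":0,"y":0,"z":0,"wx":0,"wy":0,"wz":0,"hand":-1},
  {"x":0,"y":0,"z":0,"wx":0,"wy":0,"wz":0,"hand":-1},
  {"x":0,"y":0,"z":0,"wx":0,"wy":0,"wz":0,"hand":-1},
  {"x":0,"y":0,"z":0,"wx":0,"wy":0,"wz":0,"hand":-1},
  {"x":0,"y":0,"z":0,"wx":0,"wy":0,"wz":0,"hand":-1},
  {"x":0,"y":0,"z":0,"wx":0,"wy":0,"wz":0,"hand":-1},
  {"x":0,"y":0,"z":0,"wx":0,"wy":0,"wz":0,"hand":-1},
])

```text
time: 17.02
tool_pos: [0.4326, -0.37, 0.0197]
tool_rot: [0.0, 0.983, -0.184, -0.0]
contact_force: [-5.5, 5.7, 14.3]
gripper_width: 0.551
grasp_force: 63.8
```

Contact at .0197. I'll relieve the push, open, and rise.

Call:
send_rows([
  {"x":0,"y":0,"z":-0.016,"wx":0,"wy":0,"wz":0,"hand":-1},
  {"x":0,"y":0,"z":0,"wx":0,"wy":0,"wz":0,"hand":-1},
  {"x":0,"y":0,"z":0,"wx":0,"wy":0,"wz":0,"hand":-1},
  {"x":0,"y":0,"z":0,"wx":0,"wy":0,"wz":0,"hand":1},
  {"x":0,"y":0,"z":0,"wx":0,"wy":0,"wz":0,"hand":1},
  {"x":0,"y":0,"z":0,"wx":0,"wy":0,"wz":0,"hand":1},
  {"x":0,"y":0,"z":0,"wx":0,"wy":0,"wz":0,"hand":1},
  {"x":0,"y":0,"z":0,"wx":0,"wy":0,"wz":0,"hand":1},
  {"x":0,"y":0,"z":0,"wx":0,"wy":0,"wz":0,"hand":1},
  {"x":0,"y":0,"z":0,"wx":0,"wy":0,"wz":0,"hand":1},
])

```text
time: 17.85
tool_pos: [0.4322, -0.3695, 0.0193]
tool_rot: [-0.0, 0.983, -0.185, 0.0]
contact_force: [-0.4, 0.5, 0.1]
gripper_width: 1.002
grasp_force: 0.0
```

Call:
send_rows([
  {"x":0,"y":0,"z":-0.04,"wx":0,"wy":0,"wz":0,"hand":1},
  {"x":0,"y":0,"z":-0.2,"wx":0,"wy":0,"wz":0,"hand":1},
  {"x":0,"y":0,"z":-0.2,"wx":0,"wy":0,"wz":0,"hand":1},
  {"x":0,"y":0,"z":-0.2,"wx":0,"wy":0,"wz":0,"hand":1},
  {"x":0,"y":0,"z":-0.2,"wx":0,"wy":0,"wz":0,"hand":1},
  {"x":0,"y":0,"z":-0.2,"wx":0,"wy":0,"wz":0,"hand":1},
  {"x":0,"y":0,"z":-0.16,"wx":0,"wy":0,"wz":0,"hand":1},
  {"x":0,"y":0,"z":0,"wx":0,"wy":0,"wz":0,"hand":1},
  {"x":0,"y":0,"z":0,"wx":0,"wy":0,"wz":0,"hand":1},
  {"x":0,"y":0,"z":0,"wx":0,"wy":0,"wz":0,"hand":1},
])

```text
time: 18.68
tool_pos: [0.4319, -0.3691, 0.1989]
tool_rot: [-0.0, 0.983, -0.185, -0.0]
contact_force: [-0.4, -0.6, -0.8]
gripper_width: 1.001
grasp_force: 0.0
```

Run:
```python
from h import *
im=grab_frame("wrist");cv2.imwrite("pics/w6.png",im)
p,R=pose();print(p,R.as_euler("ZYX",degrees=True))
plan(.599,-.0437,.2,16,12)
```

```text
[ 0.43153736 -0.36882134  0.19788648] [-2.12773896e+01  1.26363994e-01 -1.79935993e+02]
12 rows of xyz [ 0.081 -0.19  -0.001] | 0.207 /.278  w [-0.     0.    -0.069] /.159  q6 1.10
```

View pics/w6.png

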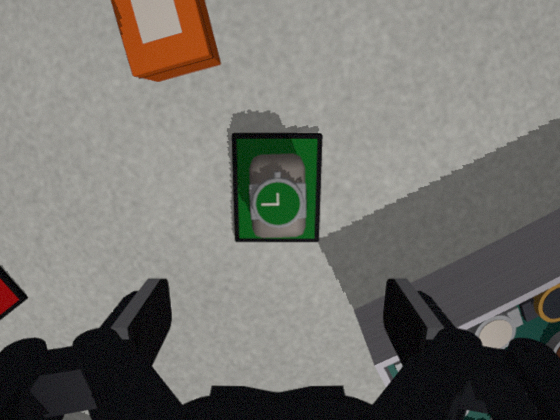

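The green watch is centred and square on its pad, with its dial at (278,202). Next is the red watch.

Call:
send_rows([
  {"x":0.081,"y":-0.19,"z":-0.001,"wx":0,"wy":0,"wz":-0.069,"hand":1},
  {"x":0.081,"y":-0.19,"z":-0.001,"wx":0,"wy":0,"wz":-0.069,"hand":1},
  {"x":0.081,"y":-0.19,"z":-0.001,"wx":0,"wy":0,"wz":-0.069,"hand":1},
  {"x":0.081,"y":-0.19,"z":-0.001,"wx":0,"wy":0,"wz":-0.069,"hand":1},
  {"x":0.081,"y":-0.19,"z":-0.001,"wx":0,"wy":0,"wz":-0.069,"hand":1},
  {"x":0.081,"y":-0.19,"z":-0.001,"wx":0,"wy":0,"wz":-0.069,"hand":1},
  {"x":0.081,"y":-0.19,"z":-0.001,"wx":0,"wy":0,"wz":-0.069,"hand":1},
  {"x":0.081,"y":-0.19,"z":-0.001,"wx":0,"wy":0,"wz":-0.069,"hand":1},
  {"x":0.081,"y":-0.19,"z":-0.001,"wx":0,"wy":0,"wz":-0.069,"hand":1},
  {"x":0.081,"y":-0.19,"z":-0.001,"wx":0,"wy":0,"wz":-0.069,"hand":1},
])

```text
time: 19.57
tool_pos: [0.5865, -0.1037, 0.1985]
tool_rot: [-0.001, 0.996, 0.087, -0.002]
contact_force: [-0.5, -0.0, 0.8]
gripper_width: 1.001
grasp_force: 0.0
```

Call:
send_rows([
  {"x":0.081,"y":-0.19,"z":-0.001,"wx":0,"wy":0,"wz":-0.069,"hand":1},
  {"x":0.081,"y":-0.19,"z":-0.001,"wx":0,"wy":0,"wz":-0.069,"hand":1},
  {"x":0,"y":0,"z":0,"wx":0,"wy":0,"wz":0,"hand":1},
  {"x":0,"y":0,"z":0,"wx":0,"wy":0,"wz":0,"hand":1},
  {"x":0,"y":0,"z":0,"wx":0,"wy":0,"wz":0,"hand":1},
  {"x":0,"y":0,"z":0,"wx":0,"wy":0,"wz":0,"hand":1},
  {"x":0,"y":0,"z":0,"wx":0,"wy":0,"wz":0,"hand":1},
  {"x":0,"y":0,"z":0,"wx":0,"wy":0,"wz":0,"hand":1},
  {"x":0,"y":0,"z":0,"wx":0,"wy":0,"wz":0,"hand":1},
  {"x":0,"y":0,"z":0,"wx":0,"wy":0,"wz":0,"hand":1},
])

```text
time: 20.4
tool_pos: [0.5996, -0.0454, 0.2012]
tool_rot: [0.0, 0.99, 0.139, 0.0]
contact_force: [0.2, 0.2, 0.0]
gripper_width: 1.0
grasp_force: 0.0
```

Run:
```python
from h import *
c=calibration("wrist");im=grab_frame("wrist");cv2.imwrite("pics/w7.png",im)
p,R=pose();print(p,R.as_euler("ZYX",degrees=True))
for k in blobs(im,172,8)[:5]:
    u=k.reshape(-1,2).mean(0).astype(int); print(u,rect(k,.05,c))
print(cushion(im,c,(275,195),.03,75,"pics/m3.png"))
```

```text
[ 0.59959699 -0.04524579  0.20123569] [ 1.59422289e+01 -6.31924477e-03  1.79996837e+02]
[217 307] (0.4857, -0.0194, 84, 65, 13.3)
[419 120] (0.6917, -0.1344, 37, 36, -27.7)
[275 198] (0.5998, -0.0427, 35, 34, -74.1)
(0.6006, -0.0429, 71, 52, 16.0)
```

View pics/m3.png

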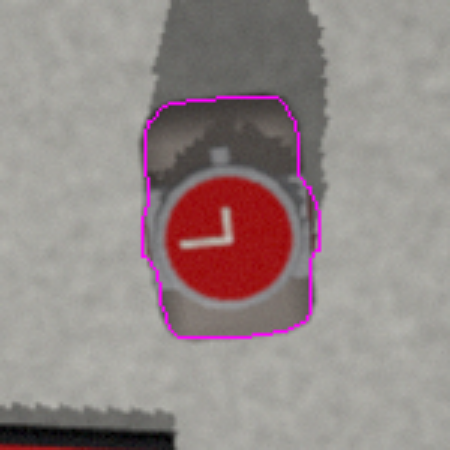

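Contour for the red watch: centre (.600,-.043), with edges leaning about 4° beyond the tool, so yaw is about 20°.

```bash
python3 -c "
from h import *
plan(.600,-.0437,.008,20,8)"
```

```text
8 rows of xyz [ 0.001 -0.001  0.161] | 0.161 /.278  w [ 0.    -0.    -0.011] /.159  q6 1.09
```

Call:
send_rows([
  {"x":0.001,"y":-0.001,"z":0.16,"wx":0,"wy":0,"wz":-0.011,"hand":1},
  {"x":0.001,"y":-0.001,"z":0.16,"wx":0,"wy":0,"wz":-0.011,"hand":1},
  {"x":0.001,"y":-0.001,"z":0.16,"wx":0,"wy":0,"wz":-0.011,"hand":1},
  {"x":0.001,"y":-0.001,"z":0.16,"wx":0,"wy":0,"wz":-0.011,"hand":1},
  {"x":0.001,"y":-0.001,"z":0.16,"wx":0,"wy":0,"wz":-0.011,"hand":1},
  {"x":0,"y":-0.001,"z":0.16,"wx":0,"wy":0,"wz":-0.011,"hand":1},
  {"x":0,"y":-0.001,"z":0.16,"wx":0,"wy":0,"wz":-0.011,"hand":1},
  {"x":0,"y":-0.001,"z":0.16,"wx":0,"wy":0,"wz":-0.011,"hand":1},
  {"x":0,"y":0,"z":0,"wx":0,"wy":0,"wz":0,"hand":1},
  {"x":0,"y":0,"z":0,"wx":0,"wy":0,"wz":0,"hand":1},
])

```text
time: 21.28
tool_pos: [0.5987, -0.0433, 0.0078]
tool_rot: [-0.001, 0.985, 0.173, -0.002]
contact_force: [-0.6, 0.1, 0.9]
gripper_width: 0.999
grasp_force: 0.0
```

Call:
send_rows([
  {"x":0,"y":0,"z":0,"wx":0,"wy":0,"wz":0,"hand":-1},
  {"x":0,"y":0,"z":0,"wx":0,"wy":0,"wz":0,"hand":-1},
  {"x":0,"y":0,"z":0,"wx":0,"wy":0,"wz":0,"hand":-1},
  {"x":0,"y":0,"z":0,"wx":0,"wy":0,"wz":0,"hand":-1},
  {"x":0,"y":0,"z":0,"wx":0,"wy":0,"wz":0,"hand":-1},
  {"x":0,"y":0,"z":0,"wx":0,"wy":0,"wz":0,"hand":-1},
  {"x":0,"y":0,"z":0,"wx":0,"wy":0,"wz":0,"hand":-1},
  {"x":0,"y":0,"z":0,"wx":0,"wy":0,"wz":0,"hand":-1},
  {"x":0,"y":0,"z":0,"wx":0,"wy":0,"wz":0,"hand":-1},
  {"x":0,"y":0,"z":0,"wx":0,"wy":0,"wz":0,"hand":-1},
])

```text
time: 22.12
tool_pos: [0.6019, -0.0438, 0.0117]
tool_rot: [0.001, 0.985, 0.173, 0.002]
contact_force: [0.2, -0.1, 6.7]
gripper_width: 0.555
grasp_force: 62.7
```

Call:
send_rows([
  {"x":0,"y":0,"z":-0.1,"wx":0,"wy":0,"wz":0,"hand":-1},
  {"x":0,"y":0,"z":-0.2,"wx":0,"wy":0,"wz":0,"hand":-1},
  {"x":0,"y":0,"z":-0.2,"wx":0,"wy":0,"wz":0,"hand":-1},
  {"x":0,"y":0,"z":-0.2,"wx":0,"wy":0,"wz":0,"hand":-1},
  {"x":0,"y":0,"z":-0.2,"wx":0,"wy":0,"wz":0,"hand":-1},
  {"x":0,"y":0,"z":-0.1,"wx":0,"wy":0,"wz":0,"hand":-1},
  {"x":0,"y":0,"z":0,"wx":0,"wy":0,"wz":0,"hand":-1},
  {"x":0,"y":0,"z":0,"wx":0,"wy":0,"wz":0,"hand":-1},
  {"x":0,"y":0,"z":0,"wx":0,"wy":0,"wz":0,"hand":-1},
  {"x":0,"y":0,"z":0,"wx":0,"wy":0,"wz":0,"hand":-1},
])

```text
time: 22.95
tool_pos: [0.5984, -0.0431, 0.1563]
tool_rot: [-0.001, 0.985, 0.173, -0.002]
contact_force: [-0.5, 0.3, -2.0]
gripper_width: 0.549
grasp_force: 61.8
```

Run:
```python
from h import *
p,R=pose();print(p,R.as_euler("ZYX",degrees=True),manip.state()["contact_force"])
plan(.4605,-.0205,.055,13.3,9)
```

```text
[ 0.59841424 -0.04313802  0.15633724] [  19.94319232    0.22181142 -179.86443718] [-0.48571452  0.29311473 -2.0286643 ]
9 rows of xyz [-0.093 -0.046  0.075] | 0.128 /.278  w [-0.     0.001  0.016] /.159  q6 1.03
```

Call:
send_rows([
  {"x":-0.093,"y":-0.046,"z":0.075,"wx":0,"wy":0,"wz":0.016,"hand":-1},
  {"x":-0.093,"y":-0.046,"z":0.075,"wx":0,"wy":0,"wz":0.016,"hand":-1},
  {"x":-0.093,"y":-0.046,"z":0.075,"wx":0,"wy":0,"wz":0.016,"hand":-1},
  {"x":-0.093,"y":-0.046,"z":0.075,"wx":0,"wy":0,"wz":0.016,"hand":-1},
  {"x":-0.093,"y":-0.046,"z":0.075,"wx":0,"wy":0,"wz":0.016,"hand":-1},
  {"x":-0.093,"y":-0.046,"z":0.075,"wx":0,"wy":0,"wz":0.016,"hand":-1},
  {"x":-0.093,"y":-0.046,"z":0.075,"wx":0,"wy":0,"wz":0.016,"hand":-1},
  {"x":-0.093,"y":-0.046,"z":0.075,"wx":0,"wy":0,"wz":0.016,"hand":-1},
  {"x":-0.093,"y":-0.046,"z":0.075,"wx":0,"wy":0,"wz":0.016,"hand":-1},
  {"x":0,"y":0,"z":0,"wx":0,"wy":0,"wz":0,"hand":-1},
])

```text
time: 23.78
tool_pos: [0.4559, -0.0196, 0.0527]
tool_rot: [-0.002, 0.993, 0.117, -0.005]
contact_force: [-1.3, 0.3, -1.4]
gripper_width: 0.555
grasp_force: 61.9
```

Call:
send_rows([
  {"x":0,"y":0,"z":0,"wx":0,"wy":0,"wz":0,"hand":-1},
  {"x":0,"y":0,"z":0,"wx":0,"wy":0,"wz":0,"hand":-1},
  {"x":0,"y":0,"z":0,"wx":0,"wy":0,"wz":0,"hand":-1},
  {"x":0,"y":0,"z":0,"wx":0,"wy":0,"wz":0,"hand":-1},
  {"x":0,"y":0,"z":0,"wx":0,"wy":0,"wz":0,"hand":-1},
  {"x":0,"y":0,"z":0,"wx":0,"wy":0,"wz":0,"hand":-1},
  {"x":0,"y":0,"z":0,"wx":0,"wy":0,"wz":0,"hand":-1},
  {"x":0,"y":0,"z":0,"wx":0,"wy":0,"wz":0,"hand":-1},
  {"x":0,"y":0,"z":0,"wx":0,"wy":0,"wz":0,"hand":-1},
  {"x":0,"y":0,"z":0,"wx":0,"wy":0,"wz":0,"hand":-1},
])

```text
time: 24.62
tool_pos: [0.4618, -0.0209, 0.0579]
tool_rot: [-0.0, 0.993, 0.117, -0.0]
contact_force: [0.1, 0.2, -1.2]
gripper_width: 0.55
grasp_force: 61.8
```

Run:
```python
from h import *
p,R=pose();print(p,R.as_euler("ZYX",degrees=True),manip.state()["contact_force"])
plan(.4605,-.0205,.018,13.3,1)
```

```text
[ 0.4617848  -0.02090676  0.05788538] [ 1.34664936e+01  3.51780655e-03 -1.79997221e+02] [ 0.08383142  0.17135334 -1.19941662]
1 rows of xyz [-0.008 -0.005  0.266] | 0.266 /.278  w [-0.     0.     0.004] /.159  q6 1.13
```

Call:
send_rows([
  {"x":-0.002,"y":-0.001,"z":0.05,"wx":0,"wy":0,"wz":0.001,"hand":-1},
  {"x":-0.002,"y":-0.001,"z":0.05,"wx":0,"wy":0,"wz":0.001,"hand":-1},
  {"x":-0.002,"y":-0.001,"z":0.05,"wx":0,"wy":0,"wz":0.001,"hand":-1},
  {"x":-0.002,"y":-0.001,"z":0.045,"wx":0,"wy":0,"wz":0,"hand":-1},
  {"x":0,"y":0,"z":0.025,"wx":0,"wy":0,"wz":0,"hand":-1},
  {"x":0,"y":0,"z":0.015,"wx":0,"wy":0,"wz":0,"hand":-1},
  {"x":0,"y":0,"z":0.012,"wx":0,"wy":0,"wz":0,"hand":-1},
  {"x":0,"y":0,"z":0.008,"wx":0,"wy":0,"wz":0,"hand":-1},
  {"x":0,"y":0,"z":0.005,"wx":0,"wy":0,"wz":0,"hand":-1},
  {"x":0,"y":0,"z":0,"wx":0,"wy":0,"wz":0,"hand":-1},
])

```text
time: 25.45
tool_pos: [0.4611, -0.0207, 0.0197]
tool_rot: [0.0, 0.993, 0.116, 0.0]
contact_force: [-1.2, -0.3, 1.5]
gripper_width: 0.55
grasp_force: 62.0
```

Call:
send_rows([
  {"x":0,"y":0,"z":0,"wx":0,"wy":0,"wz":0,"hand":-1},
  {"x":0,"y":0,"z":0,"wx":0,"wy":0,"wz":0,"hand":-1},
  {"x":0,"y":0,"z":0,"wx":0,"wy":0,"wz":0,"hand":-1},
  {"x":0,"y":0,"z":0,"wx":0,"wy":0,"wz":0,"hand":-1},
  {"x":0,"y":0,"z":0,"wx":0,"wy":0,"wz":0,"hand":-1},
  {"x":0,"y":0,"z":0,"wx":0,"wy":0,"wz":0,"hand":-1},
  {"x":0,"y":0,"z":0,"wx":0,"wy":0,"wz":0,"hand":-1},
  {"x":0,"y":0,"z":0,"wx":0,"wy":0,"wz":0,"hand":-1},
  {"x":0,"y":0,"z":0,"wx":0,"wy":0,"wz":0,"hand":-1},
  {"x":0,"y":0,"z":0,"wx":0,"wy":0,"wz":0,"hand":-1},
])

```text
time: 26.28
tool_pos: [0.4611, -0.0208, 0.0197]
tool_rot: [0.0, 0.993, 0.116, 0.001]
contact_force: [-2.3, 1.6, 6.0]
gripper_width: 0.55
grasp_force: 62.5
```

Contact. I'll relieve slightly, release, and rise.

Call:
send_rows([
  {"x":0,"y":0,"z":-0.006,"wx":0,"wy":0,"wz":0,"hand":-1},
  {"x":0,"y":0,"z":0,"wx":0,"wy":0,"wz":0,"hand":-1},
  {"x":0,"y":0,"z":0,"wx":0,"wy":0,"wz":0,"hand":-1},
  {"x":0,"y":0,"z":0,"wx":0,"wy":0,"wz":0,"hand":1},
  {"x":0,"y":0,"z":0,"wx":0,"wy":0,"wz":0,"hand":1},
  {"x":0,"y":0,"z":0,"wx":0,"wy":0,"wz":0,"hand":1},
  {"x":0,"y":0,"z":0,"wx":0,"wy":0,"wz":0,"hand":1},
  {"x":0,"y":0,"z":0,"wx":0,"wy":0,"wz":0,"hand":1},
  {"x":0,"y":0,"z":0,"wx":0,"wy":0,"wz":0,"hand":1},
  {"x":0,"y":0,"z":0,"wx":0,"wy":0,"wz":0,"hand":1},
])

```text
time: 27.12
tool_pos: [0.4605, -0.0206, 0.0198]
tool_rot: [-0.0, 0.993, 0.116, 0.0]
contact_force: [-0.2, -0.8, 0.4]
gripper_width: 1.001
grasp_force: 0.0
```

Call:
send_rows([
  {"x":0,"y":0,"z":-0.04,"wx":0,"wy":0,"wz":0,"hand":1},
  {"x":0,"y":0,"z":-0.2,"wx":0,"wy":0,"wz":0,"hand":1},
  {"x":0,"y":0,"z":-0.2,"wx":0,"wy":0,"wz":0,"hand":1},
  {"x":0,"y":0,"z":-0.2,"wx":0,"wy":0,"wz":0,"hand":1},
  {"x":0,"y":0,"z":-0.2,"wx":0,"wy":0,"wz":0,"hand":1},
  {"x":0,"y":0,"z":-0.2,"wx":0,"wy":0,"wz":0,"hand":1},
  {"x":0,"y":0,"z":-0.16,"wx":0,"wy":0,"wz":0,"hand":1},
  {"x":0,"y":0,"z":0,"wx":0,"wy":0,"wz":0,"hand":1},
  {"x":0,"y":0,"z":0,"wx":0,"wy":0,"wz":0,"hand":1},
  {"x":0,"y":0,"z":0,"wx":0,"wy":0,"wz":0,"hand":1},
])

```text
time: 27.95
tool_pos: [0.4601, -0.0205, 0.1993]
tool_rot: [-0.0, 0.993, 0.116, -0.0]
contact_force: [-0.2, 0.1, -0.5]
gripper_width: 1.002
grasp_force: 0.0
```

Run:
```python
from h import *
im=grab_frame("wrist");cv2.imwrite("pics/w8.png",im)
p,R=pose();print(p,R.as_euler("ZYX",degrees=True))
# carton: cream label centroid on top (z=.06), top and scene
for n in("top","scene"):
    a=cv2.imread(f"pics/{n}.png");c=calibration(n)
    k=[k for k in blobs(a,5,14,130,40) if abs(rect(k,.03,c)[1]+.34)<.05][0]
    x,y,w,h=cv2.boundingRect(k);m=np.zeros(a.shape[:2],np.uint8);cv2.drawContours(m,[cv2.convexHull(k)],-1,255,-1)
    S=cv2.cvtColor(a,cv2.COLOR_BGR2HSV)[...,1];q=((S<60)&(m>0)).astype(np.uint8)
    g=max(cv2.findContours(q,0,cv2.CHAIN_APPROX_NONE)[0],key=cv2.contourArea)
    print(n,"label",rect(g,.06,c))
    # lane orange polygon on sloped plane: 4 corners at assumed plane through lane
    k=[k for k in blobs(a,5,14,110,40) if abs(rect(k,.08,c)[1]-.34)<.06][0]
    b=cv2.boxPoints(cv2.minAreaRect(k)); e=cv2.approxPolyDP(k,8,True).reshape(-1,2);print(e.tolist())
plan(.6,-.337,.22,-8,14)
```

```text
[ 0.45966997 -0.02043266  0.19844288] [ 1.33325969e+01  1.22505087e-01 -1.79942248e+02]
top label (0.6022, -0.3412, 49, 29, -7.1)
[[127, 154], [95, 252], [132, 257], [158, 158]]
scene label (0.6007, -0.3411, 49, 29, -7.8)
[[409, 142], [413, 248], [447, 249], [441, 143]]
14 rows of xyz [ 0.058  0.155 -0.01 ] | 0.166 /.278  w [-0.     0.     0.034] /.159  q6 1.13
```

View pics/w8.png

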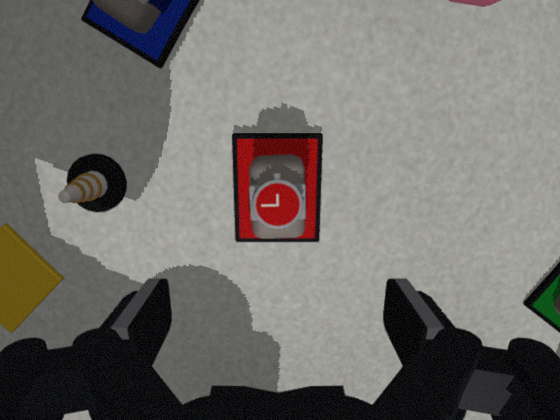

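The red watch is centred and square on its pad, with its dial at (278,203). The ring stand and yellow decoy are untouched. Both views put the carton's label at (.601,-.341), yaw -7.5°. Next I triangulate the lane.

Run:
```python
from h import *
T=np.float64([[127,154],[158,158],[95,252],[132,257]]);S=np.float64([[447,249],[413,248],[441,143],[409,142]])
def und(p,c):return cv2.undistortPoints(p.reshape(-1,1,2),c["camera_matrix"],np.array([c["k1"],0,0,0,0.])).reshape(-1,2).T
ct,cs=calibration("top"),calibration("scene");P=lambda c:np.c_[c["R"],c["t"]]
X=cv2.triangulatePoints(P(ct),P(cs),und(T,ct),und(S,cs));X=(X[:3]/X[3]).T
print(X.round(4))
d=(X[:2].mean(0)-X[2:].mean(0));print("centre",X.mean(0).round(4),"yaw",np.degrees(np.arctan2(d[1],d[0])).round(1),"slope",np.degrees(np.arctan2(-d[2],np.hypot(*d[:2]))).round(1),"len",np.linalg.norm(d).round(3), "width",np.linalg.norm(X[0]-X[1]).round(3),np.linalg.norm(X[2]-X[3]).round(3))
plan(.601,-.341,.19,-7.5,14)
```

```text
[[0.6453 0.351  0.0379]
 [0.6378 0.2787 0.0386]
 [0.417  0.376  0.1252]
 [0.4091 0.3009 0.1261]]
centre [0.5273 0.3267 0.0819] yaw -5.9 slope 20.8 len 0.246 width 0.073 0.076
14 rows of xyz [0.058 0.157 0.004] | 0.168 /.278  w [-0.     0.     0.033] /.159  q6 1.13
```

Lane fit: origin about (.532,.326), yaw -5.9°, slope 20.8° against 22° given, floor height .082 against .080. That is consistent. Now to the carton.

Call:
send_rows([
  {"x":0.058,"y":0.157,"z":0.004,"wx":0,"wy":0,"wz":0.033,"hand":1},
  {"x":0.058,"y":0.157,"z":0.004,"wx":0,"wy":0,"wz":0.033,"hand":1},
  {"x":0.058,"y":0.157,"z":0.004,"wx":0,"wy":0,"wz":0.033,"hand":1},
  {"x":0.058,"y":0.157,"z":0.004,"wx":0,"wy":0,"wz":0.033,"hand":1},
  {"x":0.058,"y":0.157,"z":0.004,"wx":0,"wy":0,"wz":0.033,"hand":1},
  {"x":0.058,"y":0.157,"z":0.004,"wx":0,"wy":0,"wz":0.033,"hand":1},
  {"x":0.058,"y":0.157,"z":0.004,"wx":0,"wy":0,"wz":0.033,"hand":1},
  {"x":0.058,"y":0.157,"z":0.004,"wx":0,"wy":0,"wz":0.033,"hand":1},
  {"x":0.058,"y":0.157,"z":0.004,"wx":0,"wy":0,"wz":0.033,"hand":1},
  {"x":0.058,"y":0.157,"z":0.004,"wx":0,"wy":0,"wz":0.033,"hand":1},
])

```text
time: 28.83
tool_pos: [0.5732, -0.2444, 0.1911]
tool_rot: [-0.001, 1.0, -0.014, -0.002]
contact_force: [0.9, 0.0, -0.5]
gripper_width: 1.0
grasp_force: 0.0
```

Call:
send_rows([
  {"x":0.058,"y":0.157,"z":0.004,"wx":0,"wy":0,"wz":0.033,"hand":1},
  {"x":0.058,"y":0.157,"z":0.004,"wx":0,"wy":0,"wz":0.033,"hand":1},
  {"x":0.058,"y":0.157,"z":0.004,"wx":0,"wy":0,"wz":0.033,"hand":1},
  {"x":0.058,"y":0.157,"z":0.004,"wx":0,"wy":0,"wz":0.033,"hand":1},
  {"x":0,"y":0,"z":0,"wx":0,"wy":0,"wz":0,"hand":1},
  {"x":0,"y":0,"z":0,"wx":0,"wy":0,"wz":0,"hand":1},
  {"x":0,"y":0,"z":0,"wx":0,"wy":0,"wz":0,"hand":1},
  {"x":0,"y":0,"z":0,"wx":0,"wy":0,"wz":0,"hand":1},
  {"x":0,"y":0,"z":0,"wx":0,"wy":0,"wz":0,"hand":1},
  {"x":0,"y":0,"z":0,"wx":0,"wy":0,"wz":0,"hand":1},
])

```text
time: 29.67
tool_pos: [0.6024, -0.3391, 0.1915]
tool_rot: [-0.0, 0.998, -0.065, -0.0]
contact_force: [0.2, 0.8, 0.4]
gripper_width: 1.002
grasp_force: 0.0
```

Run:
```python
from h import *
c=calibration("wrist");im=grab_frame("wrist");cv2.imwrite("pics/w9.png",im)
p,R=pose();print(p,R.as_euler("ZYX",degrees=True))
k=blobs(im,5,14,110,40)[0];m=np.zeros(im.shape[:2],np.uint8);cv2.drawContours(m,[cv2.convexHull(k)],-1,255,-1)
S=cv2.cvtColor(im,cv2.COLOR_BGR2HSV)[...,1];q=((S<60)&(m>0)).astype(np.uint8)
g=max(cv2.findContours(q,0,cv2.CHAIN_APPROX_NONE)[0],key=cv2.contourArea)
print("label",rect(g,.06,c),"box",rect(k,.06,c))
plan(.601,-.341,.022,-7.5,8)
```

```text
[ 0.60245477 -0.339285    0.19158421] [-7.40614951e+00 -8.43725679e-03 -1.79999424e+02]
label (0.6018, -0.3392, 49, 29, -8.1) box (0.6042, -0.3392, 94, 59, -7.8)
8 rows of xyz [-0.001  0.002  0.141] | 0.141 /.278  w [-0. -0.  0.] /.159  q6 1.08
```

View pics/w9.png

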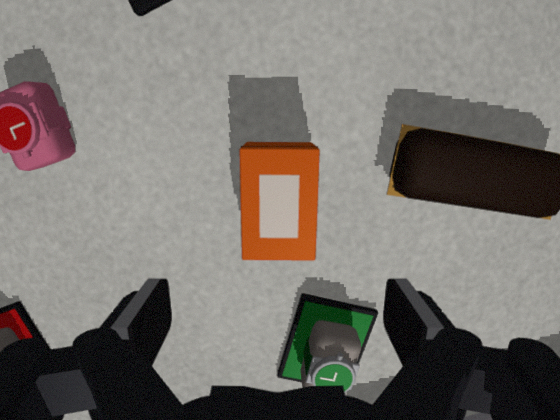

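The carton is square under the gripper, with its label at (279,206). The case at (470,170) is clear of the fingers. Descend, grip, and lift.

Call:
send_rows([
  {"x":-0.001,"y":0.001,"z":0.141,"wx":0,"wy":0,"wz":0,"hand":1},
  {"x":-0.001,"y":0.001,"z":0.141,"wx":0,"wy":0,"wz":0,"hand":1},
  {"x":-0.001,"y":0.001,"z":0.141,"wx":0,"wy":0,"wz":0,"hand":1},
  {"x":-0.001,"y":0.001,"z":0.141,"wx":0,"wy":0,"wz":0,"hand":1},
  {"x":0,"y":0.001,"z":0.141,"wx":0,"wy":0,"wz":0,"hand":1},
  {"x":0,"y":0,"z":0.141,"wx":0,"wy":0,"wz":0,"hand":1},
  {"x":0,"y":0,"z":0.141,"wx":0,"wy":0,"wz":0,"hand":1},
  {"x":0,"y":0,"z":0.141,"wx":0,"wy":0,"wz":0,"hand":1},
  {"x":0,"y":0,"z":0,"wx":0,"wy":0,"wz":0,"hand":1},
  {"x":0,"y":0,"z":0,"wx":0,"wy":0,"wz":0,"hand":1},
])

```text
time: 30.55
tool_pos: [0.6008, -0.3397, 0.0209]
tool_rot: [-0.001, 0.998, -0.065, -0.001]
contact_force: [-0.1, 0.2, 0.0]
gripper_width: 0.998
grasp_force: 0.0
```

Call:
send_rows([
  {"x":0,"y":0,"z":0,"wx":0,"wy":0,"wz":0,"hand":-1},
  {"x":0,"y":0,"z":0,"wx":0,"wy":0,"wz":0,"hand":-1},
  {"x":0,"y":0,"z":0,"wx":0,"wy":0,"wz":0,"hand":-1},
  {"x":0,"y":0,"z":0,"wx":0,"wy":0,"wz":0,"hand":-1},
  {"x":0,"y":0,"z":0,"wx":0,"wy":0,"wz":0,"hand":-1},
  {"x":0,"y":0,"z":0,"wx":0,"wy":0,"wz":0,"hand":-1},
  {"x":0,"y":0,"z":0,"wx":0,"wy":0,"wz":0,"hand":-1},
  {"x":0,"y":0,"z":0,"wx":0,"wy":0,"wz":0,"hand":-1},
  {"x":0,"y":0,"z":0,"wx":0,"wy":0,"wz":0,"hand":-1},
  {"x":0,"y":0,"z":0,"wx":0,"wy":0,"wz":0,"hand":-1},
])

```text
time: 31.38
tool_pos: [0.6033, -0.3418, 0.025]
tool_rot: [0.001, 0.998, -0.065, 0.002]
contact_force: [0.2, 0.3, 6.0]
gripper_width: 0.691
grasp_force: 66.9
```

Call:
send_rows([
  {"x":0,"y":0,"z":-0.1,"wx":0,"wy":0,"wz":0,"hand":-1},
  {"x":0,"y":0,"z":-0.2,"wx":0,"wy":0,"wz":0,"hand":-1},
  {"x":0,"y":0,"z":-0.2,"wx":0,"wy":0,"wz":0,"hand":-1},
  {"x":0,"y":0,"z":-0.2,"wx":0,"wy":0,"wz":0,"hand":-1},
  {"x":0,"y":0,"z":-0.2,"wx":0,"wy":0,"wz":0,"hand":-1},
  {"x":0,"y":0,"z":-0.2,"wx":0,"wy":0,"wz":0,"hand":-1},
  {"x":0,"y":0,"z":-0.2,"wx":0,"wy":0,"wz":0,"hand":-1},
  {"x":0,"y":0,"z":-0.1,"wx":0,"wy":0,"wz":0,"hand":-1},
  {"x":0,"y":0,"z":0,"wx":0,"wy":0,"wz":0,"hand":-1},
  {"x":0,"y":0,"z":0,"wx":0,"wy":0,"wz":0,"hand":-1},
])

```text
time: 32.22
tool_pos: [0.6018, -0.3408, 0.2326]
tool_rot: [0.0, 0.998, -0.065, 0.0]
contact_force: [-0.3, 0.7, -2.7]
gripper_width: 0.696
grasp_force: 66.2
```

```bash
cat >> h.py <<'E'
def lanept(s,h,x0=.532,y0=.326,yaw=-5.9):
    "TCP for carton bottom h above the floor at slope coordinate s"
    a=np.radians(22);t=np.radians(yaw);f=np.r_[np.cos(t),np.sin(t)];g=.025+h
    r=s*np.cos(a)+g*np.sin(a);return x0+r*f[0],y0+r*f[1],.078-s*np.sin(a)+g*np.cos(a)
E
python3 -c "
from h import *
q=lanept(.045,.06);print(q);plan(*q,-5.9,20,-22)
print(manip.state()['joint_pos'])"
```

```text
(np.float64(0.6051751475169669), np.float64(0.31843808410551233), np.float64(0.13995333093446088))
20 rows of xyz [-0.019 -0.218  0.035] | 0.222 /.278  w [-0.    -0.024 -0.002] /.159  q6 1.08
[-6.22742597e-01  2.04975069e-01  1.44451455e+00  4.69792291e-06
  1.49109176e+00  1.07822580e+00]
```

Call:
send_rows([
  {"x":-0.019,"y":-0.218,"z":0.035,"wx":0,"wy":-0.024,"wz":-0.002,"hand":-1},
  {"x":-0.019,"y":-0.218,"z":0.035,"wx":0,"wy":-0.024,"wz":-0.002,"hand":-1},
  {"x":-0.019,"y":-0.218,"z":0.035,"wx":0,"wy":-0.024,"wz":-0.002,"hand":-1},
  {"x":-0.019,"y":-0.218,"z":0.035,"wx":0,"wy":-0.024,"wz":-0.002,"hand":-1},
  {"x":-0.019,"y":-0.218,"z":0.035,"wx":0,"wy":-0.024,"wz":-0.002,"hand":-1},
  {"x":-0.019,"y":-0.218,"z":0.035,"wx":0,"wy":-0.024,"wz":-0.002,"hand":-1},
  {"x":-0.019,"y":-0.218,"z":0.035,"wx":0,"wy":-0.024,"wz":-0.002,"hand":-1},
  {"x":-0.019,"y":-0.218,"z":0.035,"wx":0,"wy":-0.024,"wz":-0.002,"hand":-1},
  {"x":-0.019,"y":-0.218,"z":0.035,"wx":0,"wy":-0.024,"wz":-0.002,"hand":-1},
  {"x":-0.019,"y":-0.218,"z":0.035,"wx":0,"wy":-0.024,"wz":-0.002,"hand":-1},
])

```text
time: 33.05
tool_pos: [0.6072, -0.0103, 0.1784]
tool_rot: [-0.006, 0.994, -0.057, -0.097]
contact_force: [0.0, -0.7, -2.5]
gripper_width: 0.697
grasp_force: 66.2
```

```bash
python3 -c "
from h import *
print(pose()[0],pose()[1].as_matrix()[:,2])
q=lanept(.045,.06);plan(*q,-5.9,10,-22);plan(*q,-5.9,8,-22)"
```

```text
[ 0.60719675 -0.01032283  0.17842918] [-0.19275494  0.02367263 -0.98096134]
10 rows of xyz [-0.017 -0.218  0.032] | 0.221 /.278  w [-0.001 -0.024 -0.001] /.159  q6 1.55
8 rows of xyz [-0.022 -0.272  0.04 ] | 0.276 /.278  w [-0.001 -0.03  -0.002] /.159  q6 1.55
```

Call:
send_rows([
  {"x":-0.017,"y":-0.218,"z":0.032,"wx":0,"wy":-0.024,"wz":-0.001,"hand":-1},
  {"x":-0.017,"y":-0.218,"z":0.032,"wx":0,"wy":-0.024,"wz":-0.001,"hand":-1},
  {"x":-0.017,"y":-0.218,"z":0.032,"wx":0,"wy":-0.024,"wz":-0.001,"hand":-1},
  {"x":-0.017,"y":-0.218,"z":0.032,"wx":0,"wy":-0.024,"wz":-0.001,"hand":-1},
  {"x":-0.017,"y":-0.218,"z":0.032,"wx":0,"wy":-0.024,"wz":-0.001,"hand":-1},
  {"x":-0.017,"y":-0.218,"z":0.032,"wx":0,"wy":-0.024,"wz":-0.001,"hand":-1},
  {"x":-0.017,"y":-0.218,"z":0.032,"wx":0,"wy":-0.024,"wz":-0.001,"hand":-1},
  {"x":-0.017,"y":-0.218,"z":0.032,"wx":0,"wy":-0.024,"wz":-0.001,"hand":-1},
  {"x":-0.017,"y":-0.218,"z":0.032,"wx":0,"wy":-0.024,"wz":-0.001,"hand":-1},
  {"x":-0.017,"y":-0.218,"z":0.032,"wx":0,"wy":-0.024,"wz":-0.001,"hand":-1},
])

```text
time: 33.88
tool_pos: [0.6063, 0.318, 0.1397]
tool_rot: [-0.011, 0.98, -0.052, -0.19]
contact_force: [1.1, -0.5, -0.5]
gripper_width: 0.692
grasp_force: 66.2
```

Call:
send_rows([
  {"x":0,"y":0,"z":0,"wx":0,"wy":0,"wz":0,"hand":-1},
  {"x":0,"y":0,"z":0,"wx":0,"wy":0,"wz":0,"hand":-1},
  {"x":0,"y":0,"z":0,"wx":0,"wy":0,"wz":0,"hand":-1},
  {"x":0,"y":0,"z":0,"wx":0,"wy":0,"wz":0,"hand":-1},
  {"x":0,"y":0,"z":0,"wx":0,"wy":0,"wz":0,"hand":-1},
  {"x":0,"y":0,"z":0,"wx":0,"wy":0,"wz":0,"hand":-1},
  {"x":0,"y":0,"z":0,"wx":0,"wy":0,"wz":0,"hand":-1},
  {"x":0,"y":0,"z":0,"wx":0,"wy":0,"wz":0,"hand":-1},
  {"x":0,"y":0,"z":0,"wx":0,"wy":0,"wz":0,"hand":-1},
  {"x":0,"y":0,"z":0,"wx":0,"wy":0,"wz":0,"hand":-1},
])

```text
time: 34.72
tool_pos: [0.6085, 0.3169, 0.1442]
tool_rot: [-0.012, 0.981, -0.052, -0.187]
contact_force: [0.7, -0.8, -1.4]
gripper_width: 0.695
grasp_force: 66.1
```

```bash
python3 -c "
from h import *
p,R=pose();print(p,R.as_matrix()[:,2],R.as_matrix()[:,0])
cv2.imwrite('pics/w10.png',grab_frame('wrist'))
q=lanept(.045,.006);plan(*q,-5.9,8,-22)"
```

```text
[0.60849084 0.3168943  0.14417149] [-0.36538365  0.04284733 -0.92987036] [ 0.92468524 -0.09813393 -0.3678681 ]
8 rows of xyz [-0.002 -0.001  0.049] | 0.049 /.278  w [-0.001 -0.001 -0.   ] /.159  q6 1.98
```

View pics/w10.png

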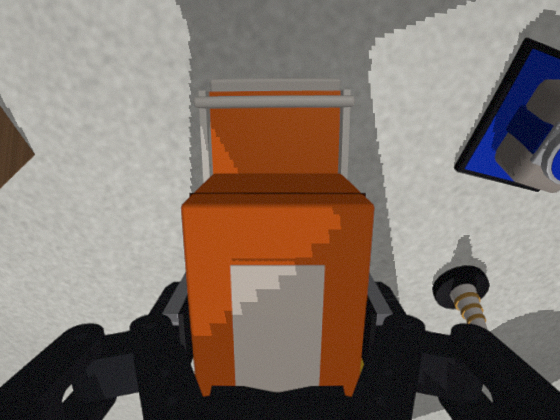

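The carton is centred over the lane: walls at columns 206 and 346, carton centre about 278, stop bar at row 102. Descending along the floor normal.

Call:
send_rows([
  {"x":-0.002,"y":-0.001,"z":0.049,"wx":-0.001,"wy":-0.001,"wz":0,"hand":-1},
  {"x":-0.002,"y":-0.001,"z":0.049,"wx":-0.001,"wy":-0.001,"wz":0,"hand":-1},
  {"x":-0.002,"y":-0.001,"z":0.049,"wx":-0.001,"wy":-0.001,"wz":0,"hand":-1},
  {"x":-0.002,"y":-0.001,"z":0.049,"wx":-0.001,"wy":-0.001,"wz":0,"hand":-1},
  {"x":-0.002,"y":-0.001,"z":0.049,"wx":-0.001,"wy":-0.001,"wz":0,"hand":-1},
  {"x":-0.002,"y":-0.001,"z":0.049,"wx":-0.001,"wy":-0.001,"wz":0,"hand":-1},
  {"x":-0.002,"y":-0.001,"z":0.049,"wx":-0.001,"wy":-0.001,"wz":0,"hand":-1},
  {"x":0,"y":-0.001,"z":0.03,"wx":0,"wy":0,"wz":0,"hand":-1},
  {"x":0,"y":0,"z":0,"wx":0,"wy":0,"wz":0,"hand":-1},
  {"x":0,"y":0,"z":0,"wx":0,"wy":0,"wz":0,"hand":-1},
])

```text
time: 35.6
tool_pos: [0.5858, 0.3207, 0.0925]
tool_rot: [-0.009, 0.98, -0.052, -0.19]
contact_force: [0.3, -0.5, -1.6]
gripper_width: 0.691
grasp_force: 66.1
```

Call:
send_rows([
  {"x":0,"y":0,"z":0,"wx":0,"wy":0,"wz":0,"hand":-1},
  {"x":0,"y":0,"z":0.01,"wx":0,"wy":0,"wz":0,"hand":-1},
  {"x":0,"y":0,"z":0.01,"wx":0,"wy":0,"wz":0,"hand":-1},
  {"x":0,"y":0,"z":0.01,"wx":0,"wy":0,"wz":0,"hand":-1},
  {"x":0,"y":0,"z":0,"wx":0,"wy":0,"wz":0,"hand":-1},
  {"x":0,"y":0,"z":0,"wx":0,"wy":0,"wz":0,"hand":-1},
  {"x":0,"y":0,"z":0,"wx":0,"wy":0,"wz":0,"hand":-1},
  {"x":0,"y":0,"z":0,"wx":0,"wy":0,"wz":0,"hand":-1},
  {"x":0,"y":0,"z":0,"wx":0,"wy":0,"wz":0,"hand":-1},
  {"x":0,"y":0,"z":0,"wx":0,"wy":0,"wz":0,"hand":-1},
])

```text
time: 36.43
tool_pos: [0.5844, 0.3209, 0.0887]
tool_rot: [-0.009, 0.98, -0.052, -0.19]
contact_force: [-0.2, -0.2, -1.6]
gripper_width: 0.693
grasp_force: 66.1
```

```bash
python3 -c "
from h import *
p,R=pose();print(p,R.as_matrix()[:,2],manip.state()['contact_force'])
q=lanept(.045,.0);plan(*q,-5.9,1,-22)"
```

```text
[0.58438266 0.32087804 0.08871421] [-0.37115594  0.0378349  -0.92779943] [-0.2048996  -0.22431819 -1.62817979]
1 rows of xyz [0.001 0.002 0.031] | 0.031 /.278  w [ 0.001 -0.002 -0.003] /.159  q6 1.98
```

Call:
send_rows([
  {"x":0,"y":0,"z":0.007,"wx":0,"wy":0,"wz":0,"hand":-1},
  {"x":0,"y":0,"z":0.007,"wx":0,"wy":0,"wz":0,"hand":-1},
  {"x":0,"y":0,"z":0.007,"wx":0,"wy":0,"wz":0,"hand":-1},
  {"x":0,"y":0,"z":0.007,"wx":0,"wy":0,"wz":0,"hand":-1},
  {"x":0,"y":0,"z":0.005,"wx":0,"wy":0,"wz":0,"hand":-1},
  {"x":0,"y":0,"z":0,"wx":0,"wy":0,"wz":0,"hand":-1},
  {"x":0,"y":0,"z":0,"wx":0,"wy":0,"wz":0,"hand":-1},
  {"x":0,"y":0,"z":0,"wx":0,"wy":0,"wz":0,"hand":-1},
  {"x":0,"y":0,"z":0,"wx":0,"wy":0,"wz":0,"hand":-1},
  {"x":0,"y":0,"z":0,"wx":0,"wy":0,"wz":0,"hand":-1},
])

```text
time: 37.27
tool_pos: [0.583, 0.3211, 0.0849]
tool_rot: [-0.009, 0.981, -0.052, -0.189]
contact_force: [1.1, -1.1, 4.9]
gripper_width: 0.691
grasp_force: 66.8
```

Light contact. Release, then retreat along the tool axis.

Call:
send_rows([
  {"x":0,"y":0,"z":0,"wx":0,"wy":0,"wz":0,"hand":1},
  {"x":0,"y":0,"z":0,"wx":0,"wy":0,"wz":0,"hand":1},
  {"x":0,"y":0,"z":0,"wx":0,"wy":0,"wz":0,"hand":1},
  {"x":0,"y":0,"z":0,"wx":0,"wy":0,"wz":0,"hand":1},
  {"x":0,"y":0,"z":0,"wx":0,"wy":0,"wz":0,"hand":1},
  {"x":0,"y":0,"z":0,"wx":0,"wy":0,"wz":0,"hand":1},
  {"x":0,"y":0,"z":0,"wx":0,"wy":0,"wz":0,"hand":1},
  {"x":0,"y":0,"z":0,"wx":0,"wy":0,"wz":0,"hand":1},
  {"x":0,"y":0,"z":0,"wx":0,"wy":0,"wz":0,"hand":1},
  {"x":0,"y":0,"z":0,"wx":0,"wy":0,"wz":0,"hand":1},
])

```text
time: 38.1
tool_pos: [0.5825, 0.3211, 0.0841]
tool_rot: [-0.009, 0.98, -0.052, -0.19]
contact_force: [-0.3, -0.1, -0.2]
gripper_width: 0.997
grasp_force: 0.0
```

Call:
send_rows([
  {"x":0,"y":0,"z":-0.1,"wx":0,"wy":0,"wz":0,"hand":1},
  {"x":0,"y":0,"z":-0.15,"wx":0,"wy":0,"wz":0,"hand":1},
  {"x":0,"y":0,"z":-0.2,"wx":0,"wy":0,"wz":0,"hand":1},
  {"x":0,"y":0,"z":-0.2,"wx":0,"wy":0,"wz":0,"hand":1},
  {"x":0,"y":0,"z":-0.15,"wx":0,"wy":0,"wz":0,"hand":1},
  {"x":0,"y":0,"z":-0.1,"wx":0,"wy":0,"wz":0,"hand":1},
  {"x":0,"y":0,"z":0,"wx":0,"wy":0,"wz":0,"hand":1},
  {"x":0,"y":0,"z":0,"wx":0,"wy":0,"wz":0,"hand":1},
  {"x":0,"y":0,"z":0,"wx":0,"wy":0,"wz":0,"hand":1},
  {"x":0,"y":0,"z":0,"wx":0,"wy":0,"wz":0,"hand":1},
])

```text
time: 38.93
tool_pos: [0.6315, 0.3158, 0.2073]
tool_rot: [-0.009, 0.98, -0.052, -0.191]
contact_force: [0.6, -0.3, -0.7]
gripper_width: 0.997
grasp_force: 0.0
```

Run:
```python
from h import *
a=grab_frame('wrist');b=grab_frame('scene')
cv2.imwrite('pics/f1.png',np.hstack([cv2.resize(a,(400,300)),cv2.resize(b,(400,300))]))
ct=calibration("scene")
```

```text
(no output)
```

View pics/f1.png

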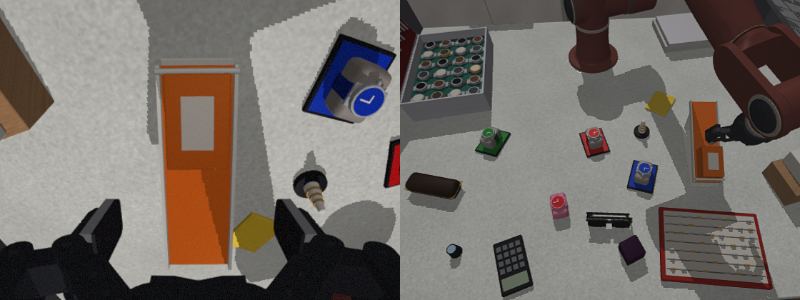

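The combined view shows the carton flat in the lane near the stop bar (label at (197,123) in the wrist half), all watches upright on their pads, and the bystanders in place. I'll check the carton numerically.

Run:
```python
from h import *
c=calibration("wrist");im=grab_frame("wrist");cs=calibration("scene");sc=grab_frame("scene")
def label(a,box):
    H=cv2.cvtColor(a,cv2.COLOR_BGR2HSV);x0,y0,x1,y1=box
    k=blobs(a[y0:y1,x0:x1],3,16,110,40)[0]; m=np.zeros((y1-y0,x1-x0),np.uint8);cv2.drawContours(m,[cv2.convexHull(k)],-1,255,-1)
    q=((H[y0:y1,x0:x1,1]<70)&(m>0)).astype(np.uint8);q=cv2.morphologyEx(q,cv2.MORPH_OPEN,np.ones((3,3)))
    g=max(cv2.findContours(q,0,cv2.CHAIN_APPROX_NONE)[0],key=cv2.contourArea);return g.reshape(-1,2)+[x0,y0],cv2.contourArea(g)
w,aw=label(im,(215,85,340,250));s,as_=label(sc,(403,195,460,255))
mid=lambda g:np.array(cv2.minAreaRect(np.float32(g))[0])
und=lambda p,c:cv2.undistortPoints(np.float64(p).reshape(-1,1,2),c["camera_matrix"],np.array([c["k1"],0,0,0,0.])).reshape(2,1)
P=lambda c:np.c_[c["R"],c["t"]]
X=cv2.triangulatePoints(P(c),P(cs),und(mid(w),c),und(mid(s),cs));X=(X[:3]/X[3]).ravel()
t=np.radians(-5.9);d=X[:2]-[.532,.326];f=np.r_[np.cos(t),np.sin(t)]
print(mid(w),aw,mid(s),as_,"label",X.round(4),"lane x %.4f (want .0925) y %.4f, z want .1056"%(d@f,d@[-f[1],f[0]]))
r=cv2.minAreaRect(np.float32(onplane(w,X[2],c)[:,:2]*1000));print(r)
```

```text
[275.5 172. ] 3236.0 [438.34436035 225.50971985] 297.0 label [0.622  0.3189 0.1007] lane x 0.0902 (want .0925) y 0.0021, z want .1056
((620.0873413085938, 318.3749694824219), (31.008190155029297, 58.11265563964844), 83.91902160644531)
```

The label is at lane x .090 against .0925 expected at the stop, where the release point would give .065. It is centred and straight, so the carton is down at the stop. Handing in.

```bash
python3 -c "
from plant import job_done
print(job_done())"
```

```text
the job is handed in; nothing more can be done
None
```

The job is handed in at about 39 s: the blue, green and red watches stand upright and centred on their own pads, the carton lies flat in the lane at the stop to within my roughly 5 mm measurement, and the ring stand, sunglasses and look-alikes were left alone; the hand-in returned no verdict.

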